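# Fetch a vial from under the counter riser with the reacher

## Task

A glass vial has rolled under the wire riser, where no hand fits. Pick up the reacher by its handle, squeeze its trigger to close the jaws gently on the vial while it is still under the riser, draw it out held in the jaws, lay it in the shallow metal tray, let the trigger go, and lay the reacher flat on the bare worktop again. The glass cracks if it is squeezed hard, pressed or dropped; do not touch it with the gripper, and leave the riser and everything else on the counter undisturbed.

Things in the scene. Friction and masses are not known exactly. Their poses are not given: they have to be found in the camera images.
- reacher: Grey and green reacher (pick-up tool), 0.22 kg, lying on its side on the worktop, 400 mm long, 34 mm thick. Origin on its underside below the place to grip; x runs along the aluminium tube to the jaws, y towards the green trigger lever, z up. It balances within 10 mm of the place to grip. Jaws and trigger are linked: squeezing the lever closes both jaws.
- grip_point (a point): Where to grip the reacher: on its axis, 17 mm above its underside; axes as the reacher. One finger on the flat grey grip (outer side at y = -22 mm), the other on the green lever (outer side at y = +26 mm when released): 48 mm across, usable from x = -20 to +20 mm, over the full 34 mm of thickness.
- jaw_point (a point): Middle of the space between the jaw pads, 265 mm ahead of grip_point and 3 mm below the tool's axis (14 mm above its underside); axes as the reacher. The black pads are 40 mm long, 25 mm high, 56 mm apart when open (the left with two upright ribs, the right with one); 90 mm over the open jaws. The tips are about 20 mm ahead of this point, the 40 mm wide jaw head begins 59 mm behind it.
- trigger (a joint): Trigger lever angle in rad: 0 released (jaws open), roughly 0.14 with the jaws square on the vial, 0.235 fully squeezed (jaws shut). The spring force at the place to grip grows evenly with it, from about 12.5 N at 0 to 17 N at 0.14.
- jaw_left: The green jaw on the trigger side (+y) of the reacher; origin at its pivot.
- jaw_right: The green jaw on the other side (-y) of the reacher; origin at its pivot.
- vial: Glass vial with green cap lying under the riser: body 25 mm across, 45 mm long, 58 mm with neck and cap, 25 to 45 g. Origin at the centre of its base, z along the vial to the cap. Its base points roughly towards the riser's opening (within 15 degrees); it rolls easily. More than 9 N of contact force in all (both jaws added, or any knock) cracks it.
- vial_mid (a point): Middle of the vial's glass body, on its axis, 22 mm from the base: the place for the jaws. The jaws close best square across the vial, the tool lined up with it; the rubber pads may otherwise pinch it askew, at less trigger travel.
- riser: Fixed chrome wire riser (small shelf) on the worktop, 200 mm deep (x), 320 mm wide (y), 110 mm high, 100 mm clear below its deck. Origin on the worktop under its middle; x points from the open front (x = -100 mm) into the gap. Legs at the four corners only; a back rail 55 mm up. Jars stand on its rear half.
- tray: Shallow bare steel tray, loose, 130 mm (x) by 180 mm (y), rim 14 mm high, walls and floor 4 mm thick. Origin at the centre of its underside.
- white_jar: White jar with blue band, 68 mm across, 130 mm high, standing loose on the riser; origin at the centre of its underside.
- brown_jar: Brown jar with black cap, 80 mm across, 170 mm high, standing loose on the riser; origin at the centre of its underside.
- dropper_bottle: Small pale squeeze bottle, 51 mm across, 106 mm high, standing loose on the riser; origin at the centre of its underside.
- plaster_roll: Roll of plaster, 50 mm across, 25 mm high, on the worktop near the robot; origin at the centre of its underside.
- stock_crayon: Red and cream marking crayon, 24 x 119 mm, lying on the worktop near the robot.
- parcel_tape: Roll of brown tape, 110 mm across, 24 mm high, on the worktop; origin at the centre of its underside.
- trigger_pad (a point): Outer side of the green lever at the place to grip. Up to about 12 N of grip its spring keeps it out and the tool is carried with open jaws (9 N is good). After roughly 11 mm of travel the jaws meet a 25 mm vial, where the spring takes about 17 N; each newton beyond adds about 0.35 N to each jaw. 20 to 25 N, reached slowly, holds the vial. Easing below 12 N opens the jaws.

How it is judged (in metres and radians):
On the way, in this order (a step that is already met when the one before it is completed fails the run):
1. The held reacher's jaws are closed on the vial while it is still under the riser (contact force between each of jaw_left, jaw_right and vial above 0.4 N and x of vial_mid in the frame of riser above -0.08 m and contact force between the fingers and reacher above 3 N), for 0.2 s.
2. The vial is drawn out in front of the riser, still held by the jaws (contact force between each of jaw_left, jaw_right and vial above 0.4 N and x of vial_mid in the frame of riser below -0.13 m and contact force between the fingers and reacher above 3 N), for 0.2 s.
3. The vial lies in the tray and the jaws have let go of it (x of vial_mid in the frame of tray between -0.06 and 0.06 m and y of vial_mid in the frame of tray between -0.085 and 0.085 m and height (world z) of vial_mid below 0.025 m and contact force between reacher and vial below 0.05 N and linear speed of vial below 0.05 m/s), for 0.2 s.
At the end, for the whole second after the job is handed in: The vial lies at rest on the floor of the tray, its middle within the rim; the reacher lies flat and at rest on the worktop with its trigger released, touching neither tray nor vial (x of vial_mid in the frame of tray between -0.06 and 0.06 m and y of vial_mid in the frame of tray between -0.085 and 0.085 m and height (world z) of vial_mid below 0.025 m and angle between vial's own z axis and vertical between 1.3 and 1.85 rad and linear speed of vial below 0.03 m/s and height (world z) of reacher below 0.012 m and angle between reacher's own z axis and vertical below 0.06 rad and linear speed of reacher below 0.02 m/s and value of joint trigger below 0.03 rad and contact force between reacher and tray below 0.05 N and contact force between reacher and vial below 0.05 N).
It fails at once if More than 9 N in all on the glass vial (contact force between vial and anything else above 9 N).
It fails at once if The robot touches the vial itself (contact force between any of the fingers, the arm and vial above 0.3 N).
It fails at once if The riser is pushed with more than 10 N by the reacher or the robot (contact force between any of reacher, the arm, the fingers and riser above 10 N).
It fails at once if A jar or bottle on the riser, or another loose thing on the counter, is shifted more than 30 mm (the tray 40 mm) or a jar tipped (distance of any of white_jar, brown_jar, dropper_bottle, plaster_roll, stock_crayon, parcel_tape from where it was at the start of the episode above 0.03 m or angle between any of white_jar, brown_jar, dropper_bottle's own z axis and vertical above 0.3 rad or distance of tray from where it was at the start of the episode above 0.04 m).
It also fails if it takes over 67 s, if anything falls off the work surface, if the arm or the gripper's body presses on something with over 40 N, if the wrist force passes 120 N, or if a joint passes its speed limit or range.

## Robot

A 6-joint arm with a two-finger parallel gripper is mounted at the origin on a cart in front of the work surface, level with it; the furniture and walls round the work are solid. World frame = base frame: x ahead of the robot, y to its left, z up, the work surface at z = 0. Lengths are in mm, angles in rad, forces in N, time in s.
With the tool pointing down it reaches from about 275 to 1000 mm from the base axis. Payload 8.4 kg.
Tool frame: the origin (TCP) lies midway between the tips of the shut fingers; the grasp point (between the pads) lies behind it (r.pinch_z is the z of the grasp point in the tool frame, in mm); z points along the fingers, y is the direction in which the jaws open and shut (so a half turn about z gives the same grasp; the last joint's range is limited). The gripper opens to 85 mm and grips with 20 to 120 N. Pads are 22 mm wide; open, the fingers measure 114 mm over their backs; the gripper's body (76 mm by 85 mm) begins 54 mm behind the grasp point. The pads swing forward as they close: fully open they stand 13 mm farther back than shut.
Start: joints at [1.314, 0.353, 1.633, -0, 1.155, -0.002], TCP at [157.531, 604.824, 231.281] pointing down, gripper open.
Joint ranges: [-2.63, 2.63], [-0.92, 2.1], [0.06, 2.66], [-1.3, 4.44], [0, 2.69], [-3.02, 3.02]. Speed limits (rad/s): [2.22, 2.22, 2.79, 3.14, 3.14, 3.14].

## Interface

Orientations are given as [roll, pitch, yaw] about the fixed x, y, z axes, in that order (R = Rz(yaw) Ry(pitch) Rx(roll)).
In Python, from rig import r, optics, ticket gives the robot as it stands.
- The arm moves only by the shell command python3 -m jog 'ROWS' [FORCE]. ROWS is text: rows parted by semicolons, each of 7 numbers parted by spaces: the closure in counts, from 0 (fully open) to 255 (shut), then the shift along the tool's x, y, z in mm, then the turn, a rotation vector about the tool's x, y, z in degrees. A call has 1 to 5 rows; each row shifts and turns the pose as measured when the row begins, along the tool's axes as they then stand; what a row does not reach is not made up. A row lasts 1/12 s, in which the tool goes at most 41.7 mm and 7.16 degrees, less where a joint would pass 70% of its speed; a pose out of reach is approached as far as the arm can. A call with a gripper value outside its range is refused whole. The fingers move at their own pace and stop on an object; FORCE is the grip in N (left out, the last holds). Time passes only in rows, so rows that do not move let the fingers close. It gives the time, the measured TCP pose, the force and the opening at its end, in the units of the state.
- r.sense(): the state, without advancing time (a new reading comes with each control period).
- optics.grab_frame(name): name is "side" or "top" or "wrist"; returns the picture (400x640x3 uint8, red, green, blue); there is no depth.
- optics.camera_info(name): a dict with "fx", "fy", "cx", "cy" (pixels), "world_from_camera" (4x4, takes a point from camera to world coordinates). Camera axes: x right, y down, z forward; pixel columns grow to the right and rows downward; lengths in mm; the calibration is good to about 2 mm. A picture is of the moment at which its call begins: read the wrist's pose just before it. camera_info takes no time and is no camera call; for the wrist camera it gives the pose at the moment of the call.
- ticket.sign_off(): hands the job in, once; it reports no verdict.
The state is a dict: "clock": time; "qpos": joint angles; "qvel": joint speeds; "joint_efforts": joint torques, N m; "eef_pos": TCP position; "tcp_rot": TCP orientation; "contact_force": force on the tool from outside, world axes, zero at the start; "wrist_torque": the same for the moment, N m; "opening": opening from 0.0 (shut) to 1.0 (fully open).
Only numpy, scipy, OpenCV 4.12 (cv2) and the standard library are available. Lean on these libraries where they do the work, as an engineer would, in place of code of your own. Each camera call takes 0.05 s, during which the arm holds its last target.

## Working session

There is one attempt and no reset: what is moved stays moved. The work goes in short steps, Python scripts to look and compute and a shell command to move; the robot and the scene stay as the last step left them, time stands still between calls to the robot, and variables do not carry over. Pictures are saved under pics/ and viewed, and the job is handed in when it is done.

```bash
ls; mkdir -p pics; python3 - <<'E'
from rig import r, optics, ticket
import cv2
print(r.sense()); print(r.pinch_z)
for n in ("side","top","wrist"):
    c=optics.camera_info(n); print(n,c)
    cv2.imwrite(f"pics/{n}0.png",optics.grab_frame(n)[:,:,::-1])
E
```

```text
pics
{'clock': 0.0, 'qpos': array([ 1.31361008e+00,  3.53667606e-01,  1.63414951e+00,  2.55905681e-05,
        1.15523604e+00, -2.39898184e-03]), 'qvel': array([ 0.00012125,  0.00174305,  0.00073003, -0.00149295,  0.00072211,
       -0.00012076]), 'joint_efforts': array([-1.30407298e-03, -6.05268574e+01, -3.42049563e+01, -1.50485653e-05,
        9.74100869e-03, -1.02722464e-05]), 'eef_pos': array([157.38942818, 604.34274971, 230.54296915]), 'tcp_rot': array([-3.14013221e+00, -2.69011002e-05,  2.88679502e+00]), 'contact_force': array([0.04828106, 0.3778472 , 0.04842663]), 'wrist_torque': array([-0.02221377, -0.00854607, -0.00027349]), 'opening': 0.9968583441110086}
-18.700000000000003
side {'fx': 474.82543379023224, 'fy': 474.82543379023224, 'cx': 314.31979761025036, 'cy': 196.48675508464297, 'world_from_camera': array([[ 9.82186904e-01, -1.07408072e-01,  1.54182982e-01,
         2.46989424e+02],
       [-1.86157273e-01, -4.44493355e-01,  8.76225500e-01,
        -1.39992865e+03],
       [-2.55803809e-02, -8.89319494e-01, -4.56570346e-01,
         8.08674343e+02],
       [ 0.00000000e+
[... 308 characters left out ...]
2235334e-02,  1.92589070e-02,
        -2.04152270e+01],
       [-1.69370080e-02, -1.40180928e-01, -9.89981033e-01,
         1.34225891e+03],
       [ 0.00000000e+00,  0.00000000e+00,  0.00000000e+00,
         1.00000000e+00]])}
wrist {'fx': 330.66917856132676, 'fy': 330.66917856132676, 'cx': 321.3980166570747, 'cy': 202.32455323306903, 'world_from_camera': array([[ 2.52671948e-01,  9.24654266e-01,  2.84905905e-01,
         8.51799038e+01],
       [ 9.67551181e-01, -2.41084390e-01, -7.56507035e-02,
         6.22716258e+02],
       [-1.26437933e-03,  2.94775856e-01, -9.55565590e-01,
         3.73330258e+02],
       [ 0.00000000e+00,  0.00000000e+00,  0.00000000e+00,
         1.00000000e+00]])}
```

View pics/side0.png

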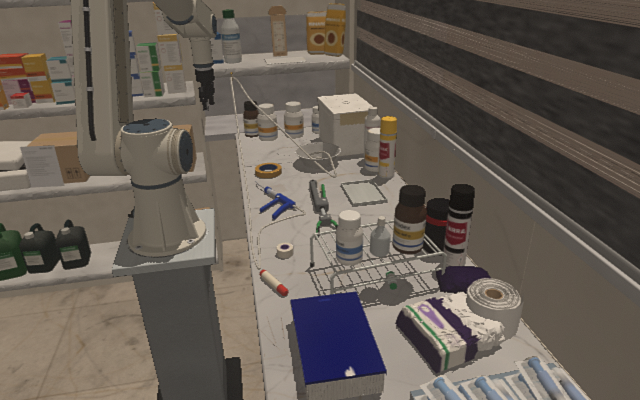

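View pics/top0.png

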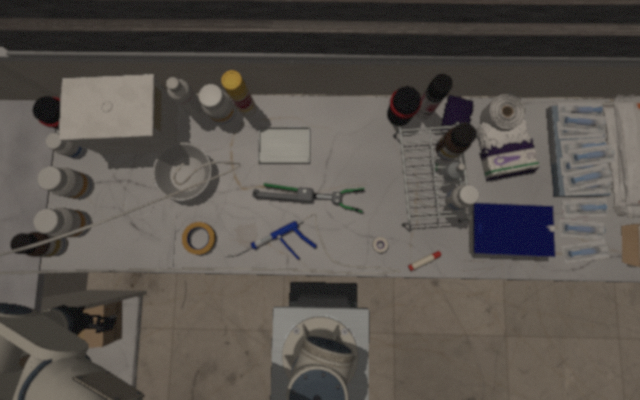

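View pics/wrist0.png

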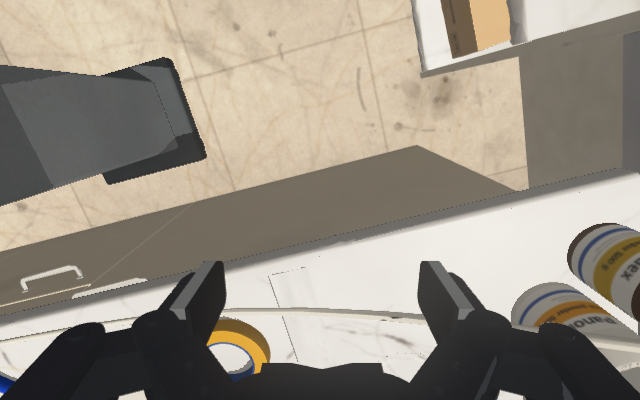

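```bash
python3 - <<'E'
import cv2
a=cv2.imread("pics/top0.png"); cv2.imwrite("pics/topc.png",cv2.resize(a[110:270,230:490],None,fx=3,fy=3,interpolation=cv2.INTER_CUBIC))
a=cv2.imread("pics/side0.png"); cv2.imwrite("pics/sidec.png",cv2.resize(a[160:310,240:460],None,fx=3.6,fy=3.6,interpolation=cv2.INTER_CUBIC))
E
```

```text
(no output)
```

View pics/topc.png

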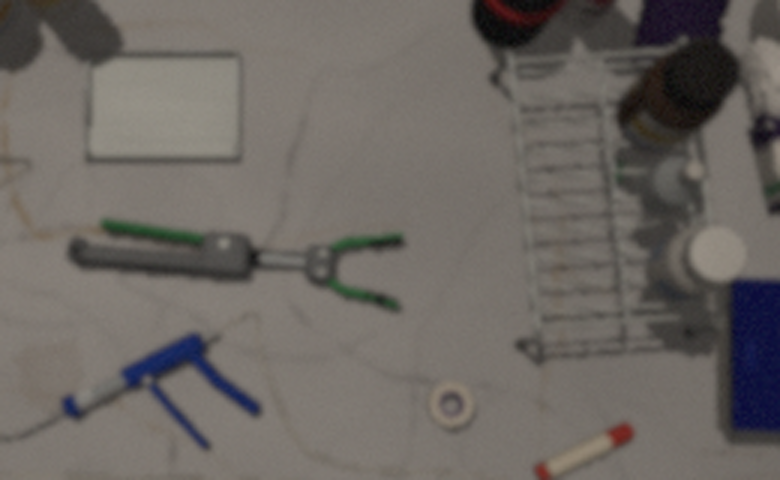

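View pics/sidec.png

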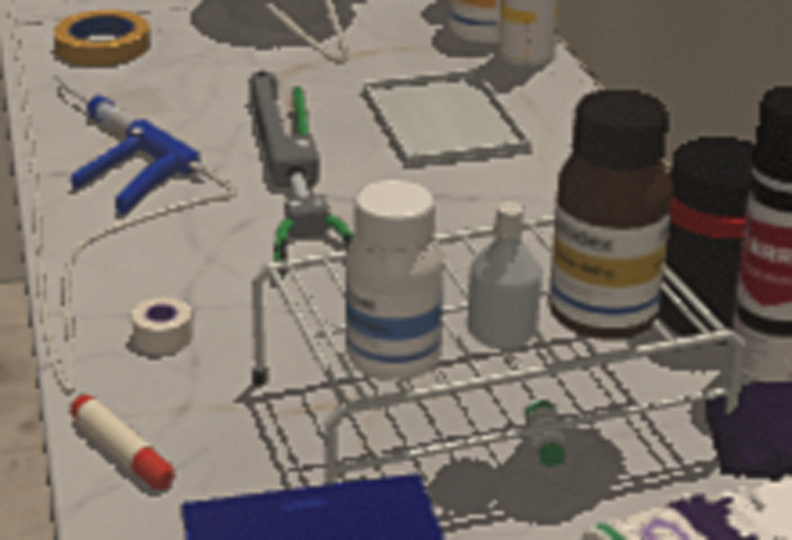

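```bash
cat > h.py <<'E'
import numpy as np, cv2
from rig import r, optics, ticket
from scipy.spatial.transform import Rotation as Ro
def ray(name,u,v,info=None):
    c=info or optics.camera_info(name); T=np.array(c["world_from_camera"])
    d=T[:3,:3]@np.array([(u-c["cx"])/c["fx"],(v-c["cy"])/c["fy"],1.])
    return T[:3,3],d/np.linalg.norm(d)
def onz(name,u,v,z,info=None):
    o,d=ray(name,u,v,info); return o+d*(z-o[2])/d[2]
def tri(a,b):
    (o1,d1),(o2,d2)=a,b
    s=np.linalg.lstsq(np.c_[d1,-d2],o2-o1,rcond=None)[0]
    p,q=o1+s[0]*d1,o2+s[1]*d2
    return (p+q)/2,np.linalg.norm(p-q)
def pix(P,c):
    T=np.array(c["world_from_camera"]); p=T[:3,:3].T@(np.array(P)-T[:3,3])
    return c["cx"]+c["fx"]*p[0]/p[2], c["cy"]+c["fy"]*p[1]/p[2]
np.set_printoptions(precision=1,suppress=True)
E
python3 - <<'E'
from h import *
f=lambda u,v,z:onz("top",230+u/3,110+v/3,z)
for n,u,v,z in [("tray",92,55,14),("tray",241,55,14),("tray",241,160,14),("tray",88,160,14),
 ("rear end",78,250,30),("head tube",260,260,17),("headjaw",320,263,30),("jawtipL",402,240,27),("jawtipR",397,305,27),("lever rear",105,225,25),
 ("foot front R",527,345,10),("foot frontL",500,78,10),("deck FL",512,55,110),("deck FR",537,358,110),("deck BR",712,342,110),("deck BL",690,40,110),
 ("roll",452,405,25),("crayon",545,470,12),("crayon2",622,432,12),("blue tool tip",258,410,10),("bluebox",730,285,60)]:
    print(n,f(u,v,z))
S=lambda u,v,z:onz("side",240+u/3.6,160+v/3.6,z)
print(S(552,453,12),S(540,410,12),S(540,410,25))
E
```

```text
tray [759.3 222.4  14. ]
tray [761.5  47.6  14. ]
tray [636.1  44.9  14. ]
tray [633.6 222.1  14. ]
rear end [526.1 226.3  30. ]
head tube [519.6  20.6  17. ]
headjaw [515.6 -47.4  30. ]
jawtipL [ 543.6 -139.7   27. ]
jawtipR [ 469.8 -134.3   27. ]
lever rear [556.  197.6  25. ]
foot front R [ 428.5 -282.3   10. ]
foot frontL [ 738.8 -254.8   10. ]
deck FL [ 735.1 -250.4  110. ]
deck FR [ 408.9 -272.9  110. ]
deck BR [ 428.6 -454.6  110. ]
deck BL [ 754.2 -442.1  110. ]
roll [ 359.8 -195.7   25. ]
crayon [ 290.2 -300.1   12. ]
crayon2 [ 333.4 -386.1   12. ]
blue tool tip [350.5  19.8  10. ]
bluebox [ 494.4 -493.9   60. ]
[ 624.2 -434.    12. ] [ 632.7 -381.6   12. ] [ 626.4 -398.2   25. ]
```

```bash
cat >> h.py <<'E'
def plan(tp,tR,n=None,vmax=38,amax=6.8):
    s=r.sense(); p=np.array(s["eef_pos"]); R=Ro.from_euler("xyz",s["tcp_rot"])
    rel=R.inv()*tR; rv=rel.as_rotvec(degrees=True); d=np.array(tp)-p
    n=n or max(1,int(np.ceil(max(np.linalg.norm(d)/vmax,np.linalg.norm(rv)/amax))))
    print("from",p,"n",n,"dist",np.linalg.norm(d),"rot",rv,"clk",s["clock"])
    rows=[]
    for i in range(n):
        Ri=R*Ro.from_rotvec(rv*i/n,degrees=True)
        t=Ri.inv().apply(d/n); rows.append(" ".join(f"{x:.1f}" for x in [*t,*(rv/n)]))
    for x in rows: print("  ",x)
def RT(yaw,tilt=0):
    # tool down with tool x at heading yaw(deg); tilt>0 tips fingers/nose toward -toolx... nose-down of the reacher
    return Ro.from_euler("z",yaw,degrees=True)*Ro.from_euler("x",180,degrees=True)*Ro.from_euler("y",tilt,degrees=True)
E
python3 - <<'E'
from h import *
print(RT(90,40).as_matrix())
plan([520,150,300],RT(90,0))
E
```

```text
[[ 0.   1.   0. ]
 [ 0.8 -0.   0.6]
 [ 0.6  0.  -0.8]]
from [157.4 604.5 230.8] n 16 dist 585.5149932376527 rot [-0.1  0.  75.4] clk 0.15
   -29.1 -21.8 -4.3 -0.0 0.0 4.7
   -30.8 -19.3 -4.3 -0.0 0.0 4.7
   -32.3 -16.7 -4.3 -0.0 0.0 4.7
   -33.5 -14.0 -4.3 -0.0 0.0 4.7
   -34.6 -11.2 -4.3 -0.0 0.0 4.7
   -35.4 -8.3 -4.3 -0.0 0.0 4.7
   -35.9 -5.4 -4.3 -0.0 0.0 4.7
   -36.3 -2.4 -4.3 -0.0 0.0 4.7
   -36.3 0.6 -4.3 -0.0 0.0 4.7
   -36.2 3.5 -4.3 -0.0 0.0 4.7
   -35.8 6.5 -4.3 -0.0 0.0 4.7
   -35.1 9.4 -4.3 -0.0 0.0 4.7
   -34.2 12.3 -4.3 -0.0 0.0 4.7
   -33.1 15.0 -4.3 -0.0 0.0 4.7
   -31.7 17.7 -4.3 -0.0 0.0 4.7
   -30.2 20.3 -4.3 -0.0 0.0 4.7
```

```bash
sed -i 's/from_euler("y",tilt,/from_euler("y",-tilt,/' h.py
python3 -m jog '0 -29 -22 -4 0 0 4.7; 0 -31 -19 -4 0 0 4.7; 0 -32 -17 -4 0 0 4.7; 0 -33 -14 -4 0 0 4.7; 0 -34 -11 -4 0 0 4.7'
python3 -m jog '0 -35 -8 -4 0 0 4.7; 0 -36 -5 -4 0 0 4.7; 0 -36 -2 -4 0 0 4.7; 0 -36 1 -4 0 0 4.7; 0 -36 4 -4 0 0 4.7'
python3 -m jog '0 -36 6 -4 0 0 4.7; 0 -35 9 -4 0 0 4.7; 0 -34 12 -4 0 0 4.7; 0 -33 15 -4 0 0 4.7; 0 -32 18 -4 0 0 4.7'
python3 - <<'E'
from h import *
plan([620,-199,145],RT(90,40))
E
```

```text
clock: 0.57
eef_pos: [268.3, 462.0, 248.2]
tcp_rot: [-3.138, -0.001, 2.47]
contact_force: [0.5, 0.6, 0.0]
opening: 1.001
clock: 0.98
eef_pos: [383.8, 312.5, 268.6]
tcp_rot: [-3.137, 0.001, 2.041]
contact_force: [0.5, 0.2, -0.2]
opening: 0.997
clock: 1.4
eef_pos: [495.1, 157.8, 289.7]
tcp_rot: [-3.138, 0.003, 1.609]
contact_force: [0.4, 0.4, -0.2]
opening: 0.997
from [495.1 157.8 289.7] n 11 dist 404.79378002902666 rot [  0.6 -39.8   2.2] clk 1.4
   -32.8 10.1 13.2 0.1 -3.6 0.2
   -31.9 10.3 15.2 0.1 -3.6 0.2
   -30.8 10.4 17.2 0.1 -3.6 0.2
   -29.6 10.5 19.1 0.1 -3.6 0.2
   -28.3 10.6 20.9 0.1 -3.6 0.2
   -26.9 10.7 22.7 0.1 -3.6 0.2
   -25.4 10.9 24.3 0.1 -3.6 0.2
   -23.8 11.0 25.9 0.1 -3.6 0.2
   -22.1 11.1 27.3 0.1 -3.6 0.2
   -20.2 11.2 28.6 0.1 -3.6 0.2
   -18.4 11.3 29.8 0.1 -3.6 0.2
```

```bash
python3 - <<'E'
from h import *
import pickle
c=optics.camera_info("wrist"); im=optics.grab_frame("wrist"); cv2.imwrite("pics/w1.png",im[:,:,::-1]); pickle.dump(c,open("w1.pkl","wb"))
E
python3 -m jog '0 -33 10 13 0 -3.6 0.2; 0 -32 10 15 0 -3.6 0.2; 0 -31 10 17 0 -3.6 0.2; 0 -30 10 19 0 -3.6 0.2; 0 -28 11 21 0 -3.6 0.2'
python3 -m jog '0 -27 11 23 0 -3.6 0.2; 0 -25 11 24 0 -3.6 0.2; 0 -24 11 26 0 -3.6 0.2; 0 -22 11 27 0 -3.6 0.2; 0 -20 11 28 0 -3.6 0.2'
python3 -m jog '0 -10 7 20 0 -3 0.2; 0 0 0 0 0 0 0'
python3 - <<'E'
from h import *
import pickle
c=optics.camera_info("wrist"); im=optics.grab_frame("wrist"); cv2.imwrite("pics/w2.png",im[:,:,::-1]); pickle.dump(c,open("w2.pkl","wb"))
print(c["world_from_camera"])
E
```

```text
clock: 1.87
eef_pos: [557.7, -16.1, 229.4]
tcp_rot: [3.13, 0.327, 1.574]
contact_force: [0.6, 0.5, 0.1]
opening: 0.999
clock: 2.28
eef_pos: [616.5, -186.3, 164.8]
tcp_rot: [3.115, 0.654, 1.548]
contact_force: [-0.7, -0.2, -0.3]
opening: 1.002
clock: 2.45
eef_pos: [622.9, -210.9, 150.5]
tcp_rot: [3.118, 0.713, 1.545]
contact_force: [-1.5, 0.8, -0.7]
opening: 0.998
[[  1.   -0.    0.  623.9]
 [ -0.   -0.5  -0.8 -61.6]
 [  0.    0.8  -0.5 209.4]
 [  0.    0.    0.    1. ]]
```

View pics/w1.png

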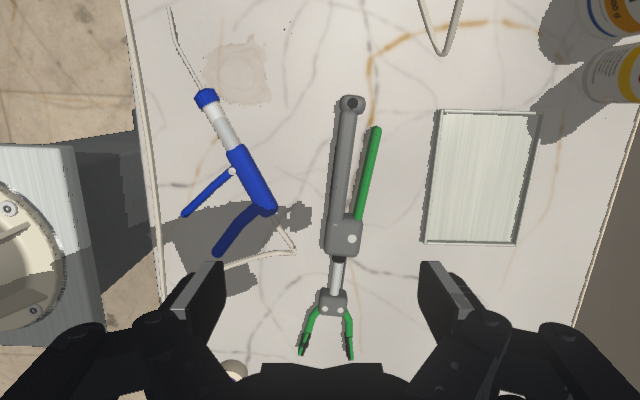

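View pics/w2.png

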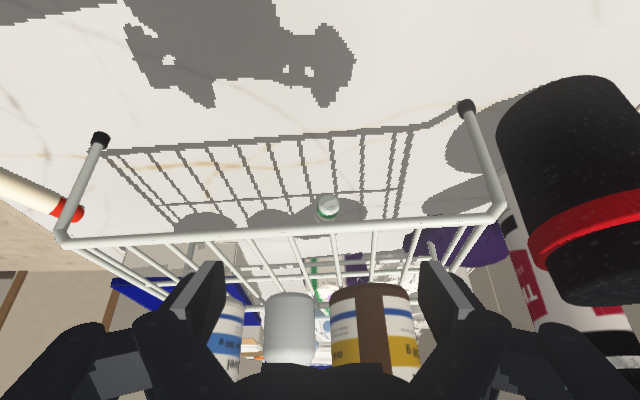

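```bash
python3 - <<'E'
import cv2
a=cv2.imread("pics/w2.png"); cv2.imwrite("pics/w2c.png",cv2.resize(a[185:235,285:370],None,fx=9,fy=9,interpolation=cv2.INTER_CUBIC)[::-1,::-1])
a=cv2.imread("pics/w1.png"); cv2.imwrite("pics/w1c.png",cv2.resize(a[80:370,260:420],None,fx=2,fy=2,interpolation=cv2.INTER_CUBIC))
E
```

```text
(no output)
```

View pics/w2c.png

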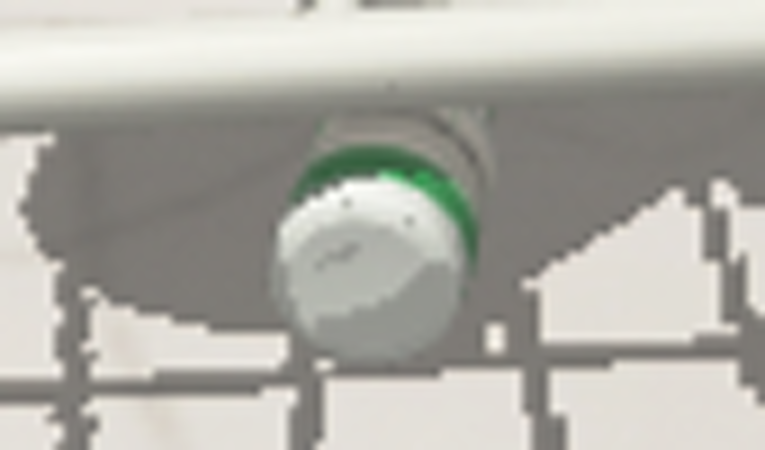

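View pics/w1c.png

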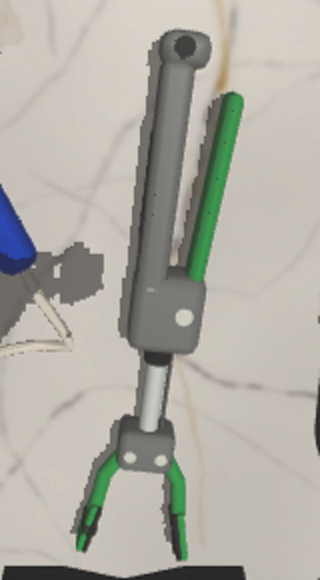

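```bash
python3 - <<'E'
from h import *
import pickle
c=pickle.load(open("w2.pkl","rb"))
f=lambda x,y:(285+(765-x)/9-.5,185+(450-y)/9-.5)
print("base",onz("wrist",*f(368,271),12.5,c))
for P in [(320,150),(490,150),(405,105)]: print("neck far",f(*P),onz("wrist",*f(*P),12.5,c),onz("wrist",*f(*P),24,c))
# riser feet in w2, z~5
for u,v in [(101,137),(466,103)]: print("foot",onz("wrist",u,v,6,c))
# deck front ends
for u,v in [(62,240),(500,213)]: print("deckfront",onz("wrist",u,v,105,c))
a=cv2.imread("pics/side0.png"); cv2.imwrite("pics/s2c.png",cv2.resize(a[265:300,370:415],None,fx=14,fy=14,interpolation=cv2.INTER_CUBIC))
E
```

```text
base [ 632.1 -381.1   12.5]
neck far (333.94444444444446, 217.83333333333334) [ 638.8 -412.5   12.5] [ 637.9 -392.    24. ]
neck far (315.05555555555554, 217.83333333333334) [ 615.8 -411.5   12.5] [ 616.3 -391.1   24. ]
neck far (324.5, 222.83333333333334) [ 627.3 -424.7   12.5] [ 627.1 -403.5   24. ]
foot [ 434.2 -272.3    6. ]
foot [ 740.  -243.1    6. ]
deckfront [ 440.6 -271.1  105. ]
deckfront [ 738.1 -245.9  105. ]
```

View pics/s2c.png

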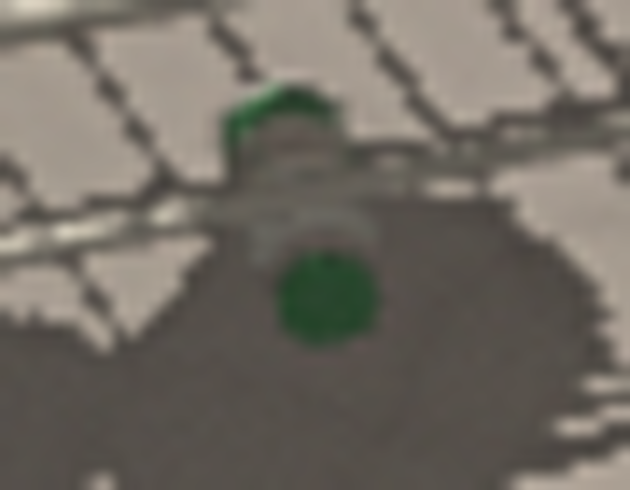

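```bash
python3 - <<'E'
from h import *
import pickle
c=pickle.load(open("w2.pkl","rb"))
b=onz("wrist",327.6,204.4,12.5,c)
p=onz("side",392.9,285.7,12.5)
d=p-b; L=np.linalg.norm(d); print(b,p,L,np.degrees(np.arctan2(d[1],d[0])), b+22*d/L)
fl=np.array([740,-243.1])-[434.2,-272.3]; print(np.linalg.norm(fl),np.degrees(np.arctan2(fl[1],fl[0]))-90)
# reacher from w1
w=pickle.load(open("w1.pkl","rb"))
g=lambda x,y,z:onz("wrist",260+x/2-.25,80+y/2-.25,z,w)
for n,x,y,z in [("knob",185,48,30),("handle mid",172,170,28),("body L",131,345,34),("bodyR",200,350,34),("tube1",159,365,24),("tube2",150,425,24),("headBL",121,425,30),("headBR",173,425,30),("headFL",118,465,30),("headFR",172,468,30),("tipR",82,550,27),("tipL",183,558,27),("lever rear",235,97,26),("leverfront",196,270,26),("gripL80",160,80,20),("gripR80",195,80,20)]: print(n,g(x,y,z))
for x,y in [(438,110),(541,112),(516,245),(422,242)]: print("tray",onz("wrist",x,y,14,w))
E
```

```text
[ 630.9 -381.1   12.5] [ 623.  -433.8   12.5] 53.33456620621703 -98.5250316310817 [ 627.7 -402.8   12.5]
307.19095038753994 -84.54552129985495
knob [528. 229.  30.]
handle mid [524.9 156.6  28. ]
body L [504.3  39.7  34. ]
bodyR [550.2  37.9  34. ]
tube1 [524.4  20.6  24. ]
tube2 [520.6 -26.6  24. ]
headBL [500.  -23.6  30. ]
headBR [536.2 -22.2  30. ]
headFL [499.1 -56.2  30. ]
headFR [537.6 -57.2  30. ]
tipR [ 474.8 -133.8   27. ]
tipL [ 550.9 -138.1   27. ]
lever rear [560.2 202.   26. ]
leverfront [544.6  91.1  26. ]
gripL80 [515.  209.8  20. ]
gripR80 [536.2 210.6  20. ]
tray [634.2 225.6  14. ]
tray [759.8 228.   14. ]
tray [766.9  51.3  14. ]
tray [637.1  50.7  14. ]
```

```bash
python3 - <<'E'
from h import *
plan([628,-300,210],RT(90,13))
E
```

```text
from [ 622.7 -209.7  151.4] n 5 dist 107.7388417499373 rot [ 0.7 27.7 -1. ] clk 2.5
   -21.3 1.5 2.9 0.1 5.5 -0.2
   -21.5 1.4 0.8 0.1 5.5 -0.2
   -21.5 1.3 -1.3 0.1 5.5 -0.2
   -21.3 1.2 -3.3 0.1 5.5 -0.2
   -20.8 1.1 -5.4 0.1 5.5 -0.2
```

```bash
python3 -m jog '0 -15 1 -6 0 5.5 0; 0 -21 1 -4 0 5.5 0; 0 -21 1 -3 0 5.5 0; 0 -21 1 -3 0 5.5 0; 0 -20 1 -5 0 5.5 0'
python3 -m jog '0 0 0 0 0 0 0'
python3 - <<'E'
from h import *
import pickle
c=optics.camera_info("wrist"); im=optics.grab_frame("wrist"); cv2.imwrite("pics/w3.png",im[:,:,::-1]); pickle.dump(c,open("w3.pkl","wb"))
print(pix([628,-403,12.5],c))
E
```

```text
clock: 2.92
eef_pos: [628.1, -272.3, 216.7]
tcp_rot: [3.121, 0.203, 1.577]
contact_force: [-0.9, 0.8, -0.2]
opening: 1.001
clock: 3.0
eef_pos: [630.4, -276.7, 222.7]
tcp_rot: [3.111, 0.2, 1.573]
contact_force: [-0.3, -0.8, 0.3]
opening: 0.999
(np.float64(313.0927582856846), np.float64(234.72764968498132))
```

View pics/w3.png

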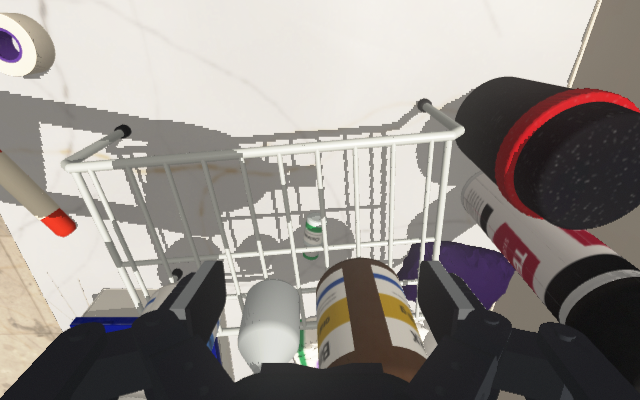

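```bash
python3 - <<'E'
import cv2
a=cv2.imread("pics/w3.png"); cv2.imwrite("pics/w3c.png",cv2.resize(a[205:270,280:350],None,fx=9,fy=9,interpolation=cv2.INTER_CUBIC))
E
```

```text
(no output)
```

View pics/w3c.png

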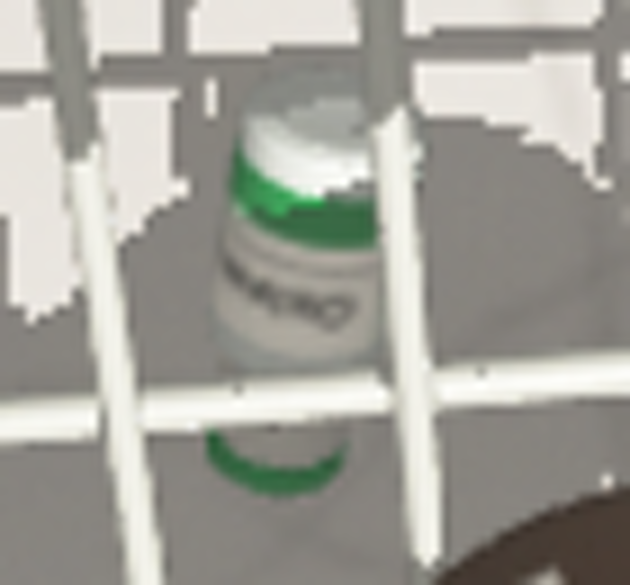

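```bash
python3 - <<'E'
from h import *
import pickle
c=pickle.load(open("w3.pkl","rb"))
f=lambda x,y:(280+x/9-.45,205+y/9-.45)
im=cv2.imread("pics/w3.png")
print(im[222:246,300:312,1])
o,d1=ray("wrist",*f(241,140),c); _,d2=ray("wrist",*f(214,335),c)
n=np.cross(d1,d2); n/=np.linalg.norm(n); n*=np.sign(n[0])
# axis pts: n.(p-o)=12.5,z=12.5
for y in (-380,-403,-435):
    x=o[0]+(12.5-n[1]*(y-o[1])-n[2]*(12.5-o[2]))/n[0]; print("axis",x,y)
print("base",onz("wrist",*f(315,115),12.5,c)); print("cap L/R edge",onz("wrist",*f(208,440),12.5,c),onz("wrist",*f(345,450),12.5,c))
print("cap end top", onz("wrist",*f(280,495),22,c))
w=pickle.load(open("w2.pkl","rb"))
# triangulate cap end: side centre vs w3 col
for u,v in [(123,131),(424,105)]: print("foot",onz("wrist",u,v,6,c))
E
```

```text
[[130 131 132 132 131 119 107 156 193 211 223 232]
 [130 131 132 132 130 120 106 136 178 210 223 231]
 [154 132 131 132 129 116 108 123 141 192 220 230]
 [224 132 131 131 130 114 112 127 137 151 177 214]
 [215 131 132 132 130 120 118 129 141 150 157 165]
 [131 131 132 132 131 129 139 133 135 146 158 163]
 [132 131 131 131 128 133 159 142 105 119 151 152]
 [131 131 132 132 127 133 143 137 120 107 105 105]
 [132 131 132 131 124 134 141 151 145 128 115 109]
 [131 131 131 130 121 137 137 146 157 158 150 133]
 [132 130 132 130 118 136 142 139 145 158 161 165]
 [133 133 133 130 117 118 142 148 145 141 146 158]
 [132 132 133 129 122  98 119 145 160 156 150 145]
 [131 131 131 130 133 104  96 124 153 158 160 164]
 [131 132 131 134 143 131 108 114 117 116 143 158]
 [131 131 132 136 148 149 140 123  97 101 118 128]
 [131 131 132 136 151 155 156 145 128 121 115 130]
 [131 132 130 131 150 156 159 160 163 150 126 134]
 [131 132 131 131 142 155 159 162 164 163 154 156]
 [132 132 132 129 135 144 158 161 165 167 167 168]
 [132 132 131 128 136 139 146 155 163 166 167 168]
 [132 132 132 132 133 138 141 143 151 159 164 166]
 [133 131 132 132 130 133 140 144 145 145 146 151]
 [132 133 132 132 123 124 128 138 143 143 143 144]]
axis 632.953772574257 -380
axis 629.9183555239553 -403
axis 625.6951665844049 -435
base [ 629.8 -378.3   12.5]
cap L/R edge [ 614.8 -431.1   12.5] [ 633.9 -433.2   12.5]
cap end top [ 624.8 -433.4   22. ]
foot [ 432.1 -275.9    6. ]
foot [ 742.2 -249.1    6. ]
```

```bash
python3 - <<'E'
from h import *
import pickle
w=pickle.load(open("w1.pkl","rb"))
g=lambda x,y,z:onz("wrist",260+x/2-.25,80+y/2-.25,z,w)
for y in (165,185,205): print(y)
im=cv2.imread("pics/w1.png"); 
hsv=cv2.cvtColor(im,cv2.COLOR_BGR2HSV)
m=cv2.inRange(hsv,(45,90,40),(85,255,255)); 
for cc in cv2.findContours(m,0,2)[0]:
    if cv2.contourArea(cc)>40: print(cv2.minAreaRect(cc),cv2.boundingRect(cc))
print(im[172,320:375].tolist())
plan([527,149,200],RT(87.5,0))
E
```

```text
165
185
205
((349.8472900390625, 333.8662109375), (50.32392501831055, 8.266016960144043), 81.02737426757812) (343, 309, 11, 51)
((309.44921875, 323.759033203125), (7.844596862792969, 38.59312438964844), 23.629377365112305) (302, 306, 17, 37)
((366.51556396484375, 173.00357055664062), (9.57083797454834, 95.86817169189453), 12.925999641418457) (353, 126, 29, 95)
[[189, 199, 205], [189, 199, 205], [190, 199, 205], [189, 198, 203], [189, 198, 204], [189, 198, 203], [189, 197, 202], [173, 180, 185], [105, 109, 112], [105, 110, 112], [105, 111, 113], [100, 105, 108], [55, 56, 57], [55, 57, 58], [77, 79, 78], [93, 95, 95], [98, 101, 100], [106, 108, 109], [117, 119, 119], [119, 123, 123], [120, 123, 123], [121, 124, 124], [122, 124, 124], [122, 126, 126], [123, 127, 127], [125, 128, 128], [116, 119, 119], [110, 112, 113], [105, 109, 108], [103, 106, 108], [183, 191, 197], [181, 190, 195], [178, 186, 192], [167, 175, 182], [154, 163, 170], [143, 152, 159], [83, 88, 93], [81, 89, 97], [83, 93, 100], [86, 96, 102], [89, 99, 104], [80, 93, 86], [50, 73, 47], [52, 77, 49], [59, 97, 52], [68, 121, 56], [71, 129, 57], [75, 138, 59], [76, 146, 60], [79, 152, 62], [77, 144, 60], [77, 139, 63], [107, 136, 107], [183, 191, 197], [182, 191, 197]]
from [ 629.7 -275.1  221.5] n 12 dist 436.8705219657546 rot [ 1.9 11.6  2.7] clk 3.05
   35.0 -8.4 -5.6 0.2 1.0 0.2
   35.0 -8.5 -5.0 0.2 1.0 0.2
   35.1 -8.7 -4.4 0.2 1.0 0.2
   35.1 -8.8 -3.8 0.2 1.0 0.2
   35.1 -9.0 -3.1 0.2 1.0 0.2
   35.2 -9.1 -2.5 0.2 1.0 0.2
   35.2 -9.3 -1.9 0.2 1.0 0.2
   35.1 -9.4 -1.3 0.2 1.0 0.2
   35.1 -9.5 -0.7 0.2 1.0 0.2
   35.1 -9.7 -0.1 0.2 1.0 0.2
   35.1 -9.8 0.6 0.2 1.0 0.2
   35.0 -10.0 1.2 0.2 1.0 0.2
```

```bash

python3 -m jog '0 35 -8 -6 0 1 0; 0 35 -8 -5 0 1 0.2; 0 35 -9 -4 0 1 0.2; 0 35 -9 -4 0 1 0.2; 0 35 -9 -3 0 1 0.2'
python3 -m jog '0 35 -9 -2 0 1 0.2; 0 35 -9 -2 0 1 0.2; 0 35 -9 -1 0 1 0.2; 0 35 -9 0 0 1 0.2; 0 35 -10 0 0 1 0.2'
python3 - <<'E'
from h import *
import pickle
w=pickle.load(open("w1.pkl","rb"))
for u,z in [(331.5,17),(331.5,25),(372.5,20),(372.5,25)]: print(u,onz("wrist",u,172,z,w))
plan([527,149,190],RT(87.5,0))
E
```

```text
clock: 3.47
eef_pos: [584.7, -93.0, 214.9]
tcp_rot: [3.105, 0.114, 1.554]
contact_force: [1.7, 0.3, 0.0]
opening: 1.001
clock: 3.88
eef_pos: [533.1, 99.4, 204.8]
tcp_rot: [3.105, 0.021, 1.547]
contact_force: [1.5, 0.8, -0.9]
opening: 1.004
331.5 [508.1 144.4  17. ]
331.5 [507.8 146.1  25. ]
372.5 [560.  147.1  20. ]
372.5 [559.2 148.1  25. ]
from [533.1  99.4 204.8] n 2 dist 52.15752406688786 rot [2.1 1.2 1.2] clk 3.8833
   24.9 -3.9 6.8 1.1 0.6 0.6
   24.8 -4.0 7.1 1.1 0.6 0.6
```

```bash

python3 -m jog '0 25 0 0 1 0.6 1; 0 24 0 0 1 0.6 1.2;0 0 0 0 0 0 0'
python3 - <<'E'
from h import *
import pickle
c=optics.camera_info("wrist"); im=optics.grab_frame("wrist"); cv2.imwrite("pics/w4.png",im[:,:,::-1]); pickle.dump(c,open("w4.pkl","wb"))
print(r.sense()["eef_pos"],r.sense()["tcp_rot"])
E
```

```text
clock: 4.13
eef_pos: [526.9, 160.5, 204.1]
tcp_rot: [-3.14, -0.004, 1.517]
contact_force: [-0.5, -0.1, -0.1]
opening: 1.002
[526.6 159.  203.9] [-3.1 -0.   1.5]
```

View pics/w4.png

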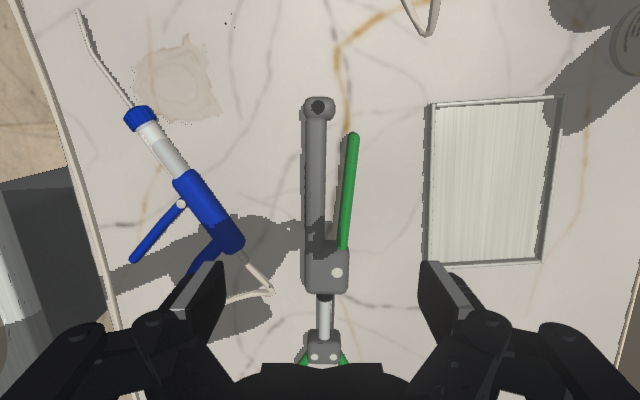

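```bash
python3 - <<'E'
from h import *
import pickle
w=pickle.load(open("w4.pkl","rb")); im=cv2.imread("pics/w4.png")
def edges(v,a,b):
    g=im[v,a:b].astype(int); print(v,[(a+i,tuple(g[i])) for i in range(b-a)][::2])
cv2.imwrite("pics/w4c.png",cv2.resize(im[90:370,280:370],None,fx=2.1*1.3,fy=2.1,interpolation=cv2.INTER_CUBIC))
for n,u,v,z in [("tubeL",317,320,25-8),("tubeR",332.5,320,17),("headL",306.5,345,17),("headR",340.5,345,17),("bodyL",305.5,280,34),("bodyR",348.5,280,34),("knob",319,107,30),("lev rear R",359.5,140,20)]:
    print(n,onz("wrist",u,v,z,w))
print([im[190,u].tolist() for u in range(296,362)])
E
```

```text
tubeL [512.7  -9.5  17. ]
tubeR [530.8 -10.4  17. ]
headL [498.  -43.9  17. ]
headR [538.8 -46.1  17. ]
bodyL [504.3  53.6  34. ]
bodyR [550.1  51.2  34. ]
knob [528.7 229.7  30. ]
lev rear R [566.4 196.4  20. ]
[[179, 186, 193], [178, 186, 191], [177, 186, 190], [171, 178, 184], [98, 103, 106], [99, 103, 106], [99, 103, 106], [99, 103, 106], [96, 100, 103], [58, 59, 61], [79, 81, 81], [90, 92, 91], [95, 97, 97], [102, 104, 104], [108, 110, 110], [114, 117, 117], [114, 117, 117], [113, 117, 117], [115, 118, 118], [114, 118, 118], [118, 120, 120], [118, 122, 122], [120, 123, 124], [121, 124, 124], [114, 117, 117], [107, 110, 110], [104, 107, 107], [101, 104, 104], [90, 92, 93], [128, 133, 136], [177, 186, 190], [177, 186, 191], [175, 184, 190], [175, 183, 188], [172, 181, 187], [167, 176, 181], [158, 166, 172], [149, 158, 164], [143, 151, 158], [132, 142, 149], [78, 87, 91], [79, 89, 96], [79, 89, 96], [82, 93, 99], [86, 95, 99], [74, 88, 80], [47, 71, 44], [54, 88, 48], [63, 112, 52], [67, 122, 54], [70, 129, 56], [72, 135, 57], [74, 141, 57], [76, 148, 57], [75, 143, 59], [74, 139, 58], [72, 135, 58], [86, 118, 85], [175, 184, 191], [176, 185, 191], [176, 185, 190], [176, 185, 190], [177, 186, 191], [177, 185, 191], [177, 185, 191], [178, 186, 191]]
```

View pics/w4c.png

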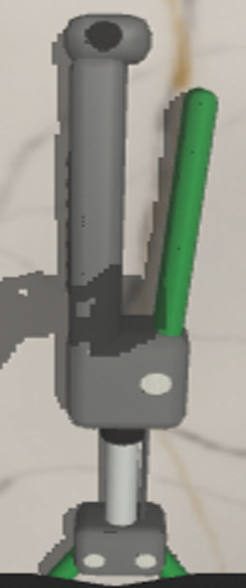

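```bash
python3 - <<'E'
from h import *
import pickle
w=pickle.load(open("w4.pkl","rb")); im=cv2.imread("pics/w4.png").astype(int)
def e(v):
    g=im[v]; s=g.sum(1)
    # handle left edge: first strongly dark then up; use blue-green uniform; print manual
    return s
for v in (125,150,175,190,205,220):
    row=im[v]; grn=(row[:,1]-(row[:,0]+row[:,2])/2)
    idx=[u for u in range(315,370) if grn[u]>12]
    s=row.sum(1); 
    # handle left edge: min of s in 296..312
    k=296+int(np.argmin(s[296:312])); kr=[u for u in range(312,340) if s[u+1]-s[u]>60][:1]
    print(v,k,kr,idx[0],idx[-1], "L",onz("wrist",k-.5,v,17,w)[:2],"Rg",onz("wrist",idx[-1]+.5,v,20,w)[:2])
plan([533,149,100],RT(86,0))
E
```

```text
Traceback (most recent call last):
IndexError: list index out of range
```

```bash
python3 - <<'E'
from h import *
import pickle
w=pickle.load(open("w4.pkl","rb")); im=cv2.imread("pics/w4.png").astype(int)
for v in (140,150,165,175,190,205,220):
    row=im[v]; grn=(row[:,1]-(row[:,0]+row[:,2])/2)
    idx=[u for u in range(315,370) if grn[u]>12]
    s=row.sum(1); k=296+int(np.argmin(s[296:312])); kr=[u for u in range(312,340) if s[u+1]-s[u]>60][:1]
    print(v,k,kr,idx[0],idx[-1], "L",onz("wrist",k-.5,v,17,w)[:2],"Rg",onz("wrist",idx[-1]+.5,v,20,w)[:2])
plan([533,149,100],RT(86,0))
E
```

```text
140 306 [325] 347 359 L [513.5 199. ] Rg [566.4 196.4]
150 306 [325] 346 358 L [512.8 189.2] Rg [565.2 186.7]
165 305 [325] 344 356 L [510.8 174.2] Rg [562.9 171.9]
175 305 [325] 343 355 L [510.1 163.9] Rg [561.6 161.7]
190 305 [324] 342 353 L [509.  148.2] Rg [559.2 146.2]
205 305 [324] 340 351 L [507.8 132. ] Rg [556.7 130.3]
220 305 [324] 338 349 L [506.7 115.4] Rg [554.1 113.9]
from [526.6 159.  203.9] n 3 dist 104.58865399415713 rot [-0.1 -0.1  1. ] clk 4.1833
   -3.3 2.4 34.6 -0.0 -0.0 0.3
   -3.2 2.4 34.6 -0.0 -0.0 0.3
   -3.2 2.4 34.6 -0.0 -0.0 0.3
```

```bash

python3 -m jog '0 -4 3 35 0 0 0.3; 0 -4 2 35 0 0 0.3; 0 -3 2 35 0 0 0.3; 0 0 0 0 0 0 0'
python3 - <<'E'
from h import *
plan([533.5,149,2],RT(86,0))
E
```

```text
clock: 4.52
eef_pos: [532.0, 150.6, 99.2]
tcp_rot: [3.135, -0.003, 1.511]
contact_force: [-2.0, 0.3, -0.6]
opening: 1.005
from [532.  150.6  99.2] n 3 dist 97.20191177523363 rot [ 0.4 -0.2  0.6] clk 4.5167
   -0.6 0.3 32.4 0.1 -0.1 0.2
   -0.6 0.4 32.4 0.1 -0.1 0.2
   -0.5 0.5 32.4 0.1 -0.1 0.2
```

```bash

python3 -m jog '0 -1 1 32 0.1 -0.1 0.3; 0 -0.5 0.5 32 0.1 0 0.2; 0 0 0 20 0 0 0; 0 0 0 5 0 0 0; 0 0 0 0 0 0 0' 9
python3 - <<'E'
from h import *
plan([533.5,149,2],RT(86,0))
E
```

```text
clock: 4.93
eef_pos: [533.9, 149.4, 13.0]
tcp_rot: [3.136, -0.0, 1.506]
contact_force: [0.5, -0.3, 0.3]
opening: 0.996
from [533.9 149.4  13. ] n 1 dist 11.003682964500577 rot [ 0.3 -0.   0.3] clk 4.9333
   -0.5 -0.4 11.0 0.3 -0.0 0.3
```

```bash

python3 -m jog '0 0 0 6 0.2 0 0.2; 30 0 0 4 0 0 0; 60 0 0 0 0 0 0; 80 0 0 0 0 0 0; 90 0 0 0 0 0 0' 9
python3 -m jog '100 0 0 0 0 0 0; 105 0 0 0 0 0 0; 110 0 0 0 0 0 0' 9
python3 -m jog '120 0 0 0 0 0 0; 130 0 0 0 0 0 0; 140 0 0 0 0 0 0' 9
python3 -c "
from h import *
s=r.sense();print(s['eef_pos'],s['tcp_rot'],s['opening'],s['opening']*85)"
```

```text
clock: 5.35
eef_pos: [537.3, 150.5, 8.9]
tcp_rot: [3.133, -0.002, 1.503]
contact_force: [0.1, 0.2, 0.9]
opening: 0.648
clock: 5.6
eef_pos: [537.4, 150.6, 10.2]
tcp_rot: [3.132, -0.003, 1.503]
contact_force: [-0.0, 0.2, -2.9]
opening: 0.576
clock: 5.85
eef_pos: [535.1, 150.9, 11.4]
tcp_rot: [3.136, -0.002, 1.503]
contact_force: [-1.1, 0.6, 4.1]
opening: 0.461
[535.1 150.9  11.4] [ 3.1 -0.   1.5] 0.4607712246158532 39.16555409234752
```

```bash

python3 -m jog '140 0 0 0 0 0 0; 140 0 0 0 0 0 0' 9
python3 - <<'E'
from h import *
a=optics.grab_frame("top")[:,:,::-1]; cv2.imwrite("pics/t5.png",cv2.resize(a[110:270,230:490],None,fx=3,fy=3,interpolation=cv2.INTER_CUBIC))
E
```

```text
clock: 6.02
eef_pos: [535.1, 151.0, 11.6]
tcp_rot: [3.136, -0.002, 1.504]
contact_force: [0.2, -0.6, -1.7]
opening: 0.455
```

View pics/t5.png

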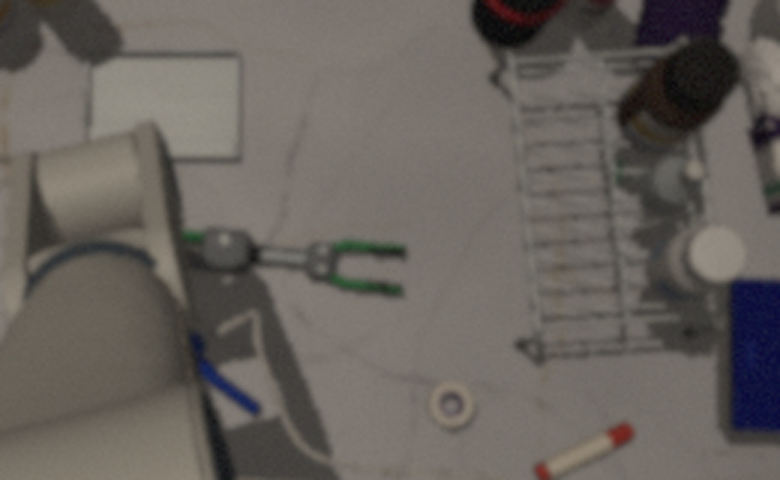

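```bash

python3 -m jog '110 0 0 0 0 0 0; 90 0 0 0 0 0 0; 90 0 0 4 0 0 0; 90 0 0 4 0 0 0; 90 0 0 3 0 0 0' 20
python3 -m jog '90 0 0 1 0 0 0' 20
```

```text
clock: 6.48
eef_pos: [536.4, 151.1, 0.1]
tcp_rot: [3.134, -0.003, 1.503]
contact_force: [0.3, -0.6, 1.2]
opening: 0.642
clock: 6.57
eef_pos: [536.2, 151.0, -1.6]
tcp_rot: [3.134, -0.003, 1.503]
contact_force: [-0.3, -1.3, -1.6]
opening: 0.645
```

```bash

python3 -m jog '100 0 0 -3 0 0 0; 106 0 0 0 0 0 0; 110 0 0 0 0 0 0; 114 0 0 0 0 0 0; 117 0 0 0 0 0 0' 20
python3 -m jog '118 0 0 0 0 0 0; 118 0 0 0 0 0 0' 20
python3 - <<'E'
from h import *
a=optics.grab_frame("top")[:,:,::-1]; cv2.imwrite("pics/t6.png",cv2.resize(a[170:220,280:380],None,fx=7,fy=7,interpolation=cv2.INTER_CUBIC))
E
```

```text
clock: 6.98
eef_pos: [535.2, 150.9, 1.1]
tcp_rot: [3.137, -0.002, 1.503]
contact_force: [0.0, -0.6, -1.9]
opening: 0.544
clock: 7.15
eef_pos: [535.2, 150.8, 1.2]
tcp_rot: [3.136, -0.002, 1.503]
contact_force: [-1.2, 0.3, -1.8]
opening: 0.539
```

View pics/t6.png

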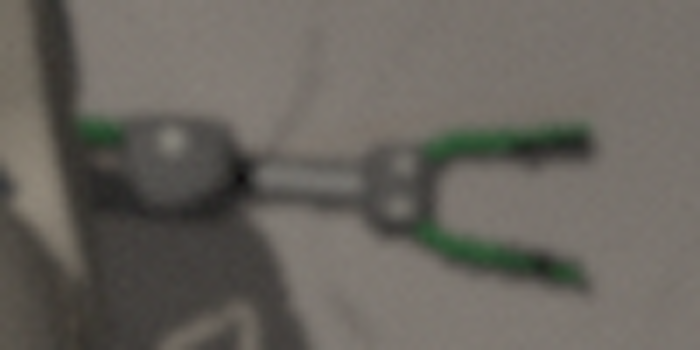

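```bash
python3 - <<'E'
from h import *
L=onz("top",280+590/7-.4,170+143/7-.4,26);R=onz("top",280+586/7-.4,170+282/7-.4,26)
print(L,R,(L+R)/2)
for n,u,v in (("tube front",365,183),("tube rear",255,176)):
  print(n,onz("top",280+u/7-.4,170+v/7-.4,24))
s=r.sense(); p=np.array(s["eef_pos"]); R_=Ro.from_euler("xyz",s["tcp_rot"])
print(R_.inv().apply((L+R)/2-p)); print(R_.as_matrix())
a=optics.grab_frame("side")[:,:,::-1]; cv2.imwrite("pics/s6.png",cv2.resize(a[150:250,240:350],None,fx=6,fy=6,interpolation=cv2.INTER_CUBIC))
plan([535.2,150.8,45],R_,n=2)
E
```

```text
[ 543.6 -139.5   26. ] [ 476.  -137.7   26. ] [ 509.8 -138.6   26. ]
tube front [522.7 -30.8  24. ]
tube rear [525.3  22.7  24. ]
[-290.4   -5.7  -25.5]
[[ 0.1  1.   0. ]
 [ 1.  -0.1  0. ]
 [ 0.   0.  -1. ]]
from [535.2 150.9   1.2] n 2 dist 43.82009824099525 rot [-0.  0. -0.] clk 7.25
   0.0 0.1 -21.9 -0.0 0.0 -0.0
   0.0 0.1 -21.9 -0.0 0.0 -0.0
```

View pics/s6.png

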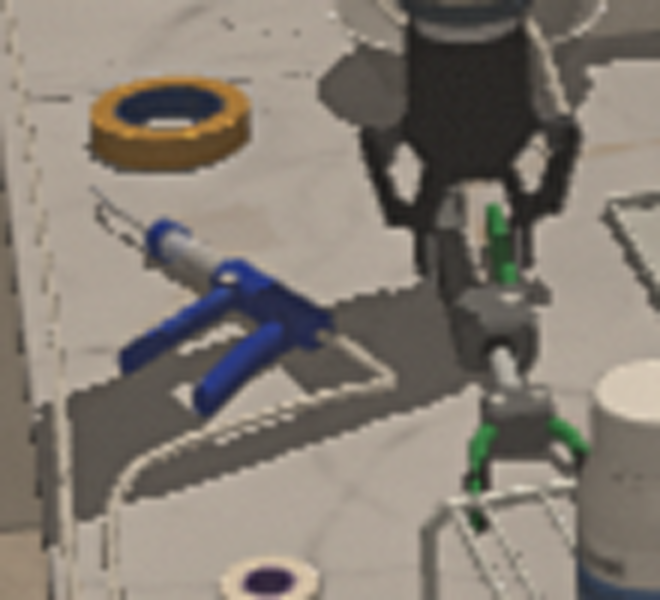

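```bash
cat >> h.py <<'E'
JAW=np.array([-270,-4.5,-12.8])
def tcp_for(P,tR): return np.array(P)-tR.apply(JAW)
def jawnow():
    s=r.sense(); return np.array(s["eef_pos"])+Ro.from_euler("xyz",s["tcp_rot"]).apply(JAW)
VM=np.array([628.5,-401.5,12.5])
def dirv(h): return np.array([np.cos(np.radians(h)),np.sin(np.radians(h)),0])
E
python3 -m jog '118 0 0 -22 0 0 0; 118 0 0 -22 0 0 0; 118 0 0 0 0 0 0' 20
python3 - <<'E'
from h import *
R=RT(83.2,-8); d=dirv(-97.7)
P=VM-190*d; P[2]=60
t=tcp_for(P,R); print(P,t); plan(t,R)
a=optics.grab_frame("top")[:,:,::-1]; cv2.imwrite("pics/t7.png",cv2.resize(a[170:220,280:380],None,fx=7,fy=7,interpolation=cv2.INTER_CUBIC))
E
```

```text
clock: 7.5
eef_pos: [533.9, 150.4, 44.7]
tcp_rot: [3.139, -0.001, 1.503]
contact_force: [0.7, 0.5, -1.2]
opening: 0.541
[ 654.  -213.2   60. ] [690.3  53.5  84.9]
from [533.9 150.4  44.7] n 5 dist 188.26206679305375 rot [-0.1  7.9  2.9] clk 7.5
   -17.2 32.5 -8.0 -0.0 1.6 0.6
   -16.6 32.7 -8.4 -0.0 1.6 0.6
   -16.1 32.9 -8.9 -0.0 1.6 0.6
   -15.5 33.0 -9.3 -0.0 1.6 0.6
   -14.9 33.2 -9.7 -0.0 1.6 0.6
```

View pics/t7.png

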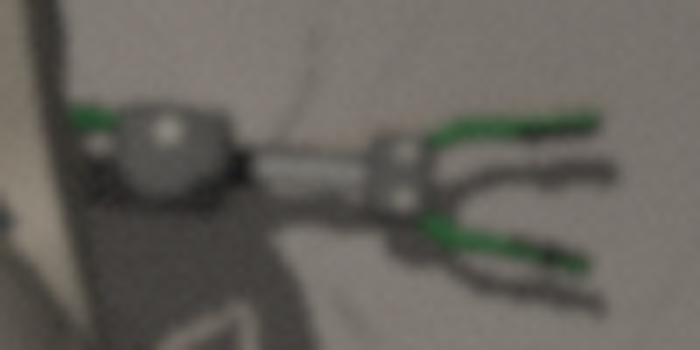

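```bash

python3 -m jog '118 -9 17 -10 0 1 0.3; 118 -11 23 -10 0 1 0.4; 118 -11 23 -8 0 1 0.4; 118 -11 23 -6 0 1.2 0.4; 118 -10 23 -5 0 1.2 0.4'
python3 -m jog '118 -10 23 -4 0 1.2 0.4; 118 -10 22 -4 0 1.2 0.4; 118 -8 12 -4 0 0.6 0.2; 118 0 0 0 0 0 0'
python3 - <<'E'
from h import *
R=RT(83.2,-8); d=dirv(-97.7)
P=VM-190*d; P[2]=60
t=tcp_for(P,R); plan(t,R); print(jawnow())
a=optics.grab_frame("top")[:,:,::-1]; cv2.imwrite("pics/t8.png",cv2.resize(a[130:220,300:480],None,fx=4.4,fy=4.4,interpolation=cv2.INTER_CUBIC))
a=optics.grab_frame("side")[:,:,::-1]; cv2.imwrite("pics/s8.png",cv2.resize(a[160:310,260:460],None,fx=3.8,fy=3.8,interpolation=cv2.INTER_CUBIC))
E
```

```text
clock: 7.97
eef_pos: [633.6, 88.9, 74.7]
tcp_rot: [-3.131, -0.096, 1.474]
contact_force: [-0.3, 0.5, -2.0]
opening: 0.541
clock: 8.3
eef_pos: [693.1, 48.1, 78.1]
tcp_rot: [-3.131, -0.15, 1.452]
contact_force: [0.9, -0.2, -1.3]
opening: 0.538
from [693.1  48.1  78.1] n 1 dist 9.097567652656332 rot [-0.6 -0.6 -0. ] clk 8.3
   6.0 -3.5 -5.9 -0.6 -0.6 -0.0
[ 656.8 -218.3   50.4]
```

View pics/t8.png

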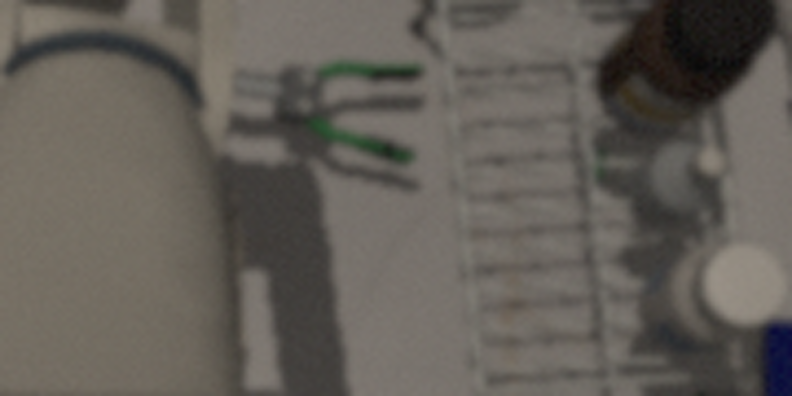

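View pics/s8.png

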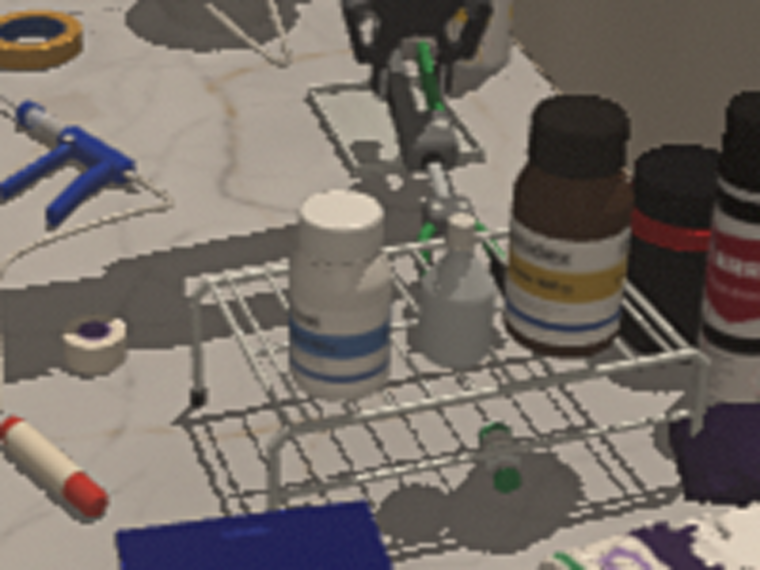

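```bash
python3 - <<'E'
from h import *
L=onz("top",300+419/4.4-.4,130+73/4.4-.4,60);R=onz("top",300+409/4.4-.4,130+157/4.4-.4,60)
H=onz("top",300+298/4.4-.4,130+92/4.4-.4,82)
m=(L+R)/2; print(L,R,m,"head",H)
d=dirv(-97.7); j=jawnow(); print("expected tip mid",j+20*d, "head",j-80*d)
s=r.sense(); print(Ro.from_euler("xyz",s["tcp_rot"]).inv().apply(m-np.array(s["eef_pos"])))
P=VM-190*d; print(np.cross(d,m-VM)[2],"lateral of tips rel vial axis (+left)")
# lower: jaw z 18 now, then in
R=RT(83.2,-8)
P=VM-150*d; P[2]=19; plan(tcp_for(P,R),R,n=4)
E
```

```text
[ 688.7 -239.6   60. ] [ 623.3 -231.5   60. ] [ 656.  -235.5   60. ] head [ 667.  -145.4   82. ]
expected tip mid [ 651.4 -236.4   49.8] head [ 664.8 -137.3   49.8]
[-286.9   -0.6  -25.7]
5.015462021816919 lateral of tips rel vial axis (+left)
from [690.2  50.   77.4] n 4 dist 49.49654885089214 rot [-0.8 -0.6  0. ] clk 8.4
   -10.3 -0.1 6.9 -0.2 -0.1 0.0
   -10.2 -0.2 6.9 -0.2 -0.1 0.0
   -10.2 -0.2 7.0 -0.2 -0.1 0.0
   -10.2 -0.2 7.0 -0.2 -0.1 0.0
```

```bash
sed -i 's/-270,-4.5,-12.8/-268,-2.5,-12.8/' h.py
python3 -m jog '118 -3 0 8 -0.2 -0.1 0.1; 118 -4 0 10 -0.2 -0.2 0.1; 118 -4 0 9 -0.2 -0.1 0.1; 118 0 0 0 0 0 0'
python3 - <<'E'
from h import *
d=dirv(-97.7); R=RT(82.8,-8); print(jawnow())
P=VM-90*d; P[2]=19; plan(tcp_for(P,R),R,n=5)
E
```

```text
clock: 8.73
eef_pos: [684.4, 45.3, 43.5]
tcp_rot: [-3.132, -0.141, 1.449]
contact_force: [-0.6, 0.5, -3.0]
opening: 0.543
[ 649.5 -219.6   18.7]
from [684.4  45.3  43.5] n 5 dist 93.15141932505801 rot [-0.6 -0.1  0.2] clk 8.7333
   -18.4 0.7 -2.6 -0.1 -0.0 0.0
   -18.4 0.7 -2.6 -0.1 -0.0 0.0
   -18.4 0.7 -2.6 -0.1 -0.0 0.0
   -18.4 0.7 -2.6 -0.1 -0.0 0.0
   -18.4 0.8 -2.6 -0.1 -0.0 0.0
```

```bash

python3 -m jog '118 -18 0.7 -2.6 -0.1 0 0; 118 -18 0.7 -2.6 -0.1 0 0; 118 -18 0.7 -2.6 -0.1 0 0; 118 -18 0.7 -2.6 -0.1 0 0; 118 0 0 0 0 0 0'
python3 - <<'E'
from h import *
d=dirv(-97.7); R=RT(82.8,-8); print(jawnow())
P=VM-40*d; P[2]=19; plan(tcp_for(P,R),R,n=4)
a=optics.grab_frame("side")[:,:,::-1]; cv2.imwrite("pics/s9.png",cv2.resize(a[200:310,310:450],None,fx=5.4,fy=5.4,interpolation=cv2.INTER_CUBIC))
a=optics.grab_frame("top")[:,:,::-1]; cv2.imwrite("pics/t9.png",cv2.resize(a[120:200,380:480],None,fx=7,fy=7,interpolation=cv2.INTER_CUBIC))
E
```

```text
clock: 9.15
eef_pos: [673.9, -25.4, 39.6]
tcp_rot: [-3.133, -0.14, 1.455]
contact_force: [-0.0, 0.3, -2.7]
opening: 0.54
[ 640.5 -290.5   14.9]
from [673.9 -25.4  39.6] n 4 dist 71.89282390295445 rot [-0.6 -0.   0.5] clk 9.15
   -17.6 1.0 -3.5 -0.1 -0.0 0.1
   -17.6 1.1 -3.5 -0.1 -0.0 0.1
   -17.6 1.1 -3.5 -0.1 -0.0 0.1
   -17.6 1.2 -3.5 -0.1 -0.0 0.1
```

View pics/s9.png

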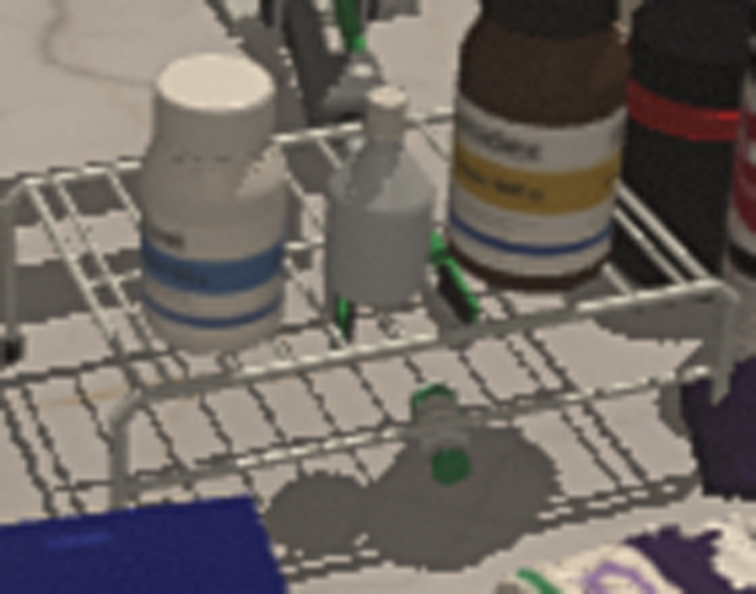

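View pics/t9.png

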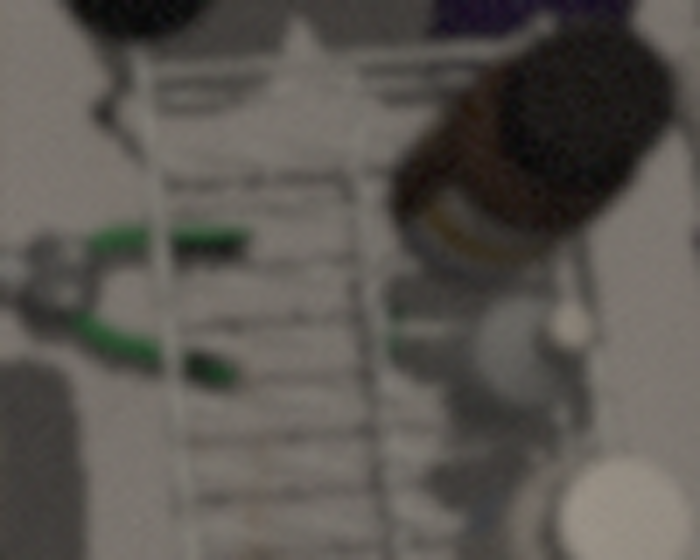

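```bash
python3 - <<'E'
from h import *
f=lambda u,v,z:onz("top",380+u/7-.4,120+v/7-.4,z)
L=f(247,241,24);R=f(236,377,24); m=(L+R)/2; d=dirv(-97.7)
print(L,R,m,"vial base pix",f(395,327,12.5))
print("lat",np.cross(d,m-VM)[2],"exp tip",jawnow()+20*d)
g=lambda u,v,z:onz("side",310+u/5.4-.4,200+v/5.4-.4,z)
a=g(345,337,14);b=g(474,318,16);print("side",a,b,(a+b)/2)
E
```

```text
[ 671.6 -314.1   24. ] [ 603.6 -307.7   24. ] [ 637.6 -310.9   24. ] vial base pix [ 632.1 -388.6   12.5]
lat -3.0856455080766025 exp tip [ 638.1 -308.    14.8]
side [ 604.1 -319.8   14. ] [ 675.4 -321.    16. ] [ 639.8 -320.4   15. ]
```

```bash

python3 -m jog '118 -9 1.5 -4.5 -0.1 0 0.1; 118 -16 1 -4 -0.1 0 0.1; 118 -16 1 -4 -0.1 0 0.1; 118 -14 1 -3 -0.1 0 0.1; 118 0 0 0 0 0 0'
python3 - <<'E'
from h import *
d=dirv(-97.7); R=RT(82.8,-8); print(jawnow(), (jawnow()-VM)@d)
P=VM.copy(); P[2]=18; plan(tcp_for(P,R),R,n=4)
E
```

```text
clock: 9.67
eef_pos: [671.8, -82.1, 48.0]
tcp_rot: [-3.139, -0.141, 1.451]
contact_force: [0.2, -0.0, -2.6]
opening: 0.541
[ 637.6 -347.    23.1] -55.19561204080144
from [671.8 -82.1  48. ] n 4 dist 55.42907655670265 rot [-0.2 -0.1  0.4] clk 9.6667
   -13.8 -0.2 -0.6 -0.0 -0.0 0.1
   -13.8 -0.2 -0.6 -0.0 -0.0 0.1
   -13.8 -0.2 -0.6 -0.0 -0.0 0.1
   -13.8 -0.1 -0.6 -0.0 -0.0 0.1
```

```bash

python3 -m jog '118 -10 0 0 0 0 0.1; 118 -12 0 0 0 0 0.1; 118 -9 0 0 0 0 0.1; 118 0 0 0 0 0 0'
python3 - <<'E'
from h import *
d=dirv(-97.7); R=RT(82.8,-8); print(jawnow(), (jawnow()-VM)@d)
P=VM.copy(); P[2]=18; plan(tcp_for(P,R),R,n=3)
a=optics.grab_frame("side")[:,:,::-1]; cv2.imwrite("pics/s10.png",cv2.resize(a[230:300,350:440],None,fx=8,fy=8,interpolation=cv2.INTER_CUBIC))
a=optics.grab_frame("top")[:,:,::-1]; cv2.imwrite("pics/t10.png",cv2.resize(a[130:190,390:470],None,fx=9,fy=9,interpolation=cv2.INTER_CUBIC))
E
```

```text
clock: 10.0
eef_pos: [667.6, -118.1, 43.6]
tcp_rot: [-3.139, -0.141, 1.444]
contact_force: [-0.0, -0.2, -1.2]
opening: 0.537
[ 631.3 -382.8   18.7] -18.92785926164463
from [ 667.6 -118.1   43.6] n 3 dist 18.93869851804245 rot [-0.1 -0.1 -0.1] clk 10.0
   -6.3 -0.3 -0.6 -0.0 -0.0 -0.0
   -6.3 -0.3 -0.6 -0.0 -0.0 -0.0
   -6.3 -0.3 -0.6 -0.0 -0.0 -0.0
```

View pics/s10.png

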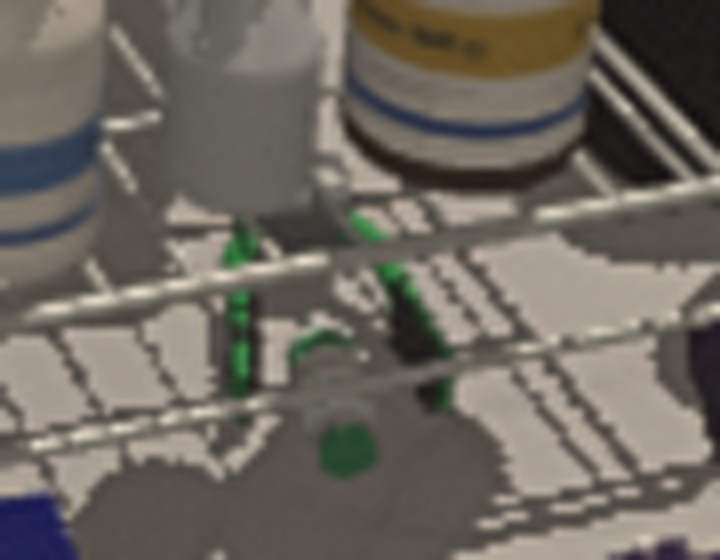

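View pics/t10.png

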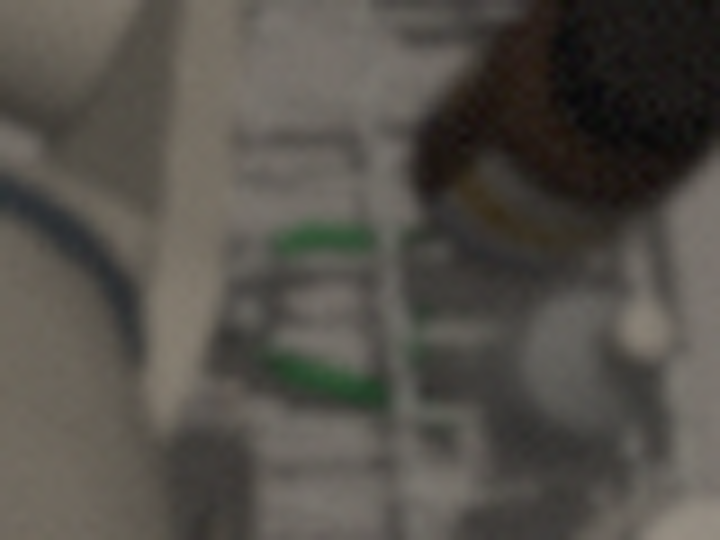

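```bash

python3 -m jog '118 -6 0 0 0 0 0; 118 -6 0 -0.5 0 0 0; 118 -5 0 -0.5 0 0 0; 118 0 0 0 0 0 0'
python3 - <<'E'
from h import *
d=dirv(-97.7); R=RT(82.8,-8); print(jawnow(), (jawnow()-VM)@d, np.cross(d,jawnow()-VM)[2])
a=optics.grab_frame("side")[:,:,::-1]; cv2.imwrite("pics/s11.png",cv2.resize(a[230:300,350:440],None,fx=8,fy=8,interpolation=cv2.INTER_CUBIC))
E
```

```text
clock: 10.43
eef_pos: [665.5, -133.4, 42.0]
tcp_rot: [-3.139, -0.142, 1.446]
contact_force: [0.3, -0.0, -1.9]
opening: 0.538
[ 629.7 -398.1   16.9] -3.5138057474086675 0.7585489022159673
```

View pics/s11.png

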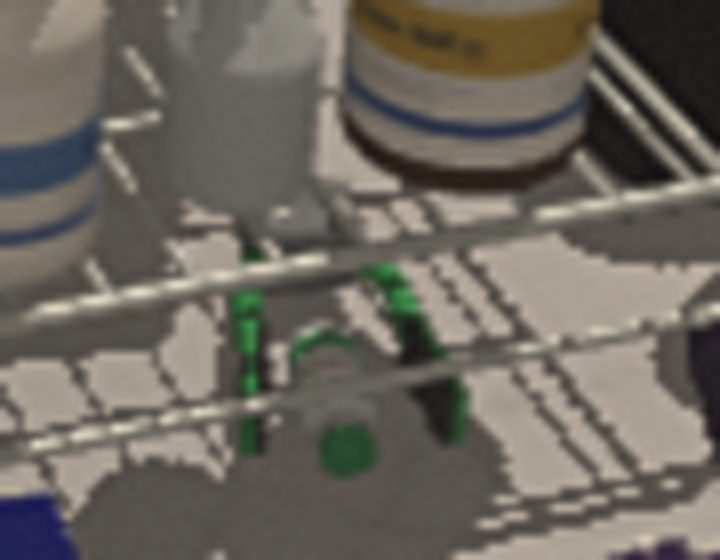

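```bash

python3 -m jog '120 -1 0 -1 0 0 0; 122 -1 0 0 0 0 0; 124 0 0 0 0 0 0; 126 0 0 0 0 0 0; 128 0 0 0 0 0 0' 20
python3 -m jog '130 0 0 0 0 0 0; 132 0 0 0 0 0 0; 133 0 0 0 0 0 0; 134 0 0 0 0 0 0; 135 0 0 0 0 0 0' 20
python3 - <<'E'
from h import *
d=dirv(-97.7); print(jawnow(), (jawnow()-VM)@d, np.cross(d,jawnow()-VM)[2])
a=optics.grab_frame("side")[:,:,::-1]; cv2.imwrite("pics/s12.png",cv2.resize(a[230:300,350:440],None,fx=8,fy=8,interpolation=cv2.INTER_CUBIC))
E
```

```text
clock: 10.9
eef_pos: [665.4, -134.6, 43.0]
tcp_rot: [-3.139, -0.142, 1.446]
contact_force: [-0.0, -0.0, -1.9]
opening: 0.504
clock: 11.32
eef_pos: [665.5, -134.1, 43.1]
tcp_rot: [-3.139, -0.142, 1.447]
contact_force: [0.9, -0.7, -2.5]
opening: 0.471
[ 630.  -398.9   17.8] -2.8028962465222946 1.1066811397305032
```

View pics/s12.png

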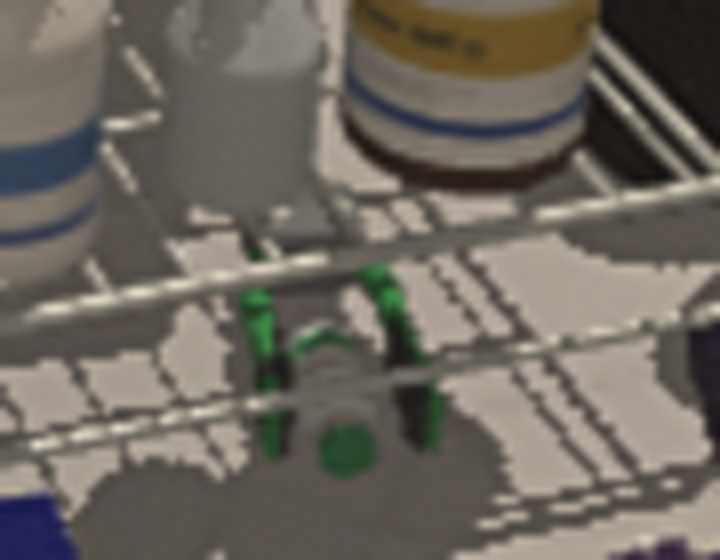

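```bash

python3 -m jog '136 0 0 0 0 0 0; 137 0 0 0 0 0 0; 138 0 0 0 0 0 0; 139 0 0 0 0 0 0; 139 0 0 0 0 0 0' 20
python3 -m jog '140 0 0 0 0 0 0; 141 0 0 0 0 0 0; 142 0 0 0 0 0 0; 142 0 0 0 0 0 0; 142 0 0 0 0 0 0' 20
python3 - <<'E'
from h import *
d=dirv(-97.7); print(jawnow(), (jawnow()-VM)@d, np.cross(d,jawnow()-VM)[2])
a=optics.grab_frame("side")[:,:,::-1]; cv2.imwrite("pics/s13.png",cv2.resize(a[230:300,350:440],None,fx=8,fy=8,interpolation=cv2.INTER_CUBIC))
E
```

```text
clock: 11.78
eef_pos: [665.4, -134.2, 43.0]
tcp_rot: [-3.139, -0.142, 1.447]
contact_force: [0.3, -0.1, -2.9]
opening: 0.46
clock: 12.2
eef_pos: [665.4, -134.2, 43.0]
tcp_rot: [-3.139, -0.142, 1.446]
contact_force: [-0.6, -0.8, -2.3]
opening: 0.448
[ 629.8 -398.9   17.7] -2.7554134228716767 0.964146319061411
```

View pics/s13.png

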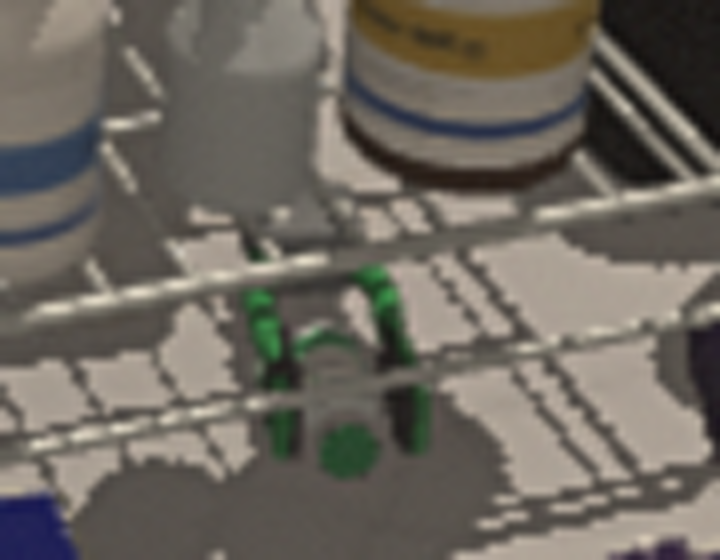

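```bash

python3 -m jog '143 0 0 0 0 0 0; 143 0 0 0 0 0 0; 144 0 0 0 0 0 0; 144 0 0 0 0 0 0; 144 0 0 0 0 0 0' 20
python3 -m jog '145 0 0 0 0 0 0; 145 0 0 0 0 0 0; 146 0 0 0 0 0 0; 146 0 0 0 0 0 0; 146 0 0 0 0 0 0' 20
python3 - <<'E'
from h import *
d=dirv(-97.7); print(jawnow(), (jawnow()-VM)@d, np.cross(d,jawnow()-VM)[2])
a=optics.grab_frame("side")[:,:,::-1]; cv2.imwrite("pics/s14.png",cv2.resize(a[230:300,350:440],None,fx=8,fy=8,interpolation=cv2.INTER_CUBIC))
E
```

```text
clock: 12.67
eef_pos: [665.4, -134.2, 43.0]
tcp_rot: [-3.139, -0.142, 1.446]
contact_force: [-0.4, -0.3, -1.8]
opening: 0.439
clock: 13.08
eef_pos: [665.5, -134.2, 43.1]
tcp_rot: [-3.139, -0.142, 1.447]
contact_force: [0.1, 0.8, -2.5]
opening: 0.432
[ 629.9 -398.9   17.8] -2.7222192111371264 1.0793575292269832
```

View pics/s14.png

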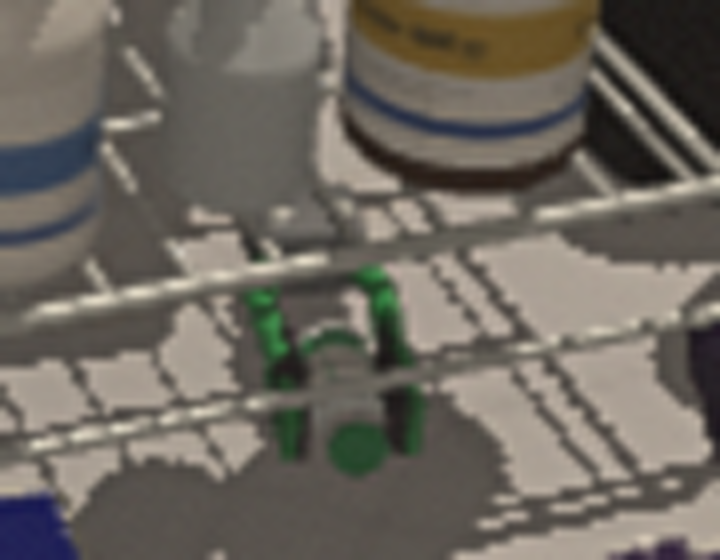

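```bash

python3 -m jog '147 0 0 0 0 0 0; 147 0 0 0 0 0 0; 148 0 0 0 0 0 0; 148 0 0 0 0 0 0; 148 0 0 0 0 0 0' 20
python3 -m jog '149 0 0 0 0 0 0; 149 0 0 0 0 0 0; 150 0 0 0 0 0 0; 150 0 0 0 0 0 0; 150 0 0 0 0 0 0' 20
python3 - <<'E'
from h import *
a=optics.grab_frame("side")[:,:,::-1]; cv2.imwrite("pics/s15.png",cv2.resize(a[230:300,350:440],None,fx=8,fy=8,interpolation=cv2.INTER_CUBIC))
E
```

```text
clock: 13.55
eef_pos: [665.5, -134.1, 43.0]
tcp_rot: [-3.139, -0.142, 1.447]
contact_force: [-0.1, -0.1, -1.3]
opening: 0.421
clock: 13.97
eef_pos: [665.5, -134.2, 43.0]
tcp_rot: [-3.139, -0.142, 1.447]
contact_force: [-0.1, 0.7, -2.2]
opening: 0.423
```

View pics/s15.png

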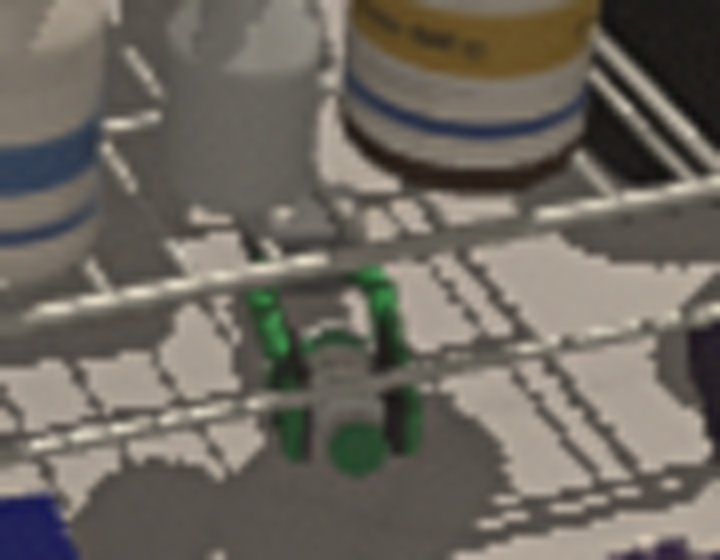

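```bash

python3 -m jog '152 0 0 0 0 0 0; 153 0 0 0 0 0 0; 154 0 0 0 0 0 0; 155 0 0 0 0 0 0; 156 0 0 0 0 0 0' 20
python3 -m jog '156 0 0 0 0 0 0; 156 0 0 0 0 0 0' 21
python3 -m jog '157 0 0 0 0 0 0; 158 0 0 0 0 0 0' 22
python3 -m jog '158 0 0 0 0 0 0; 158 0 0 0 0 0 0' 23
python3 - <<'E'
from h import *
d=dirv(-97.7); R=Ro.from_euler("xyz",r.sense()["tcp_rot"]); s=r.sense(); print(jawnow())
plan(np.array(s["eef_pos"])+[0,0,8],R,n=4)
E
```

```text
clock: 14.43
eef_pos: [665.5, -134.1, 43.0]
tcp_rot: [-3.139, -0.142, 1.447]
contact_force: [0.1, -0.4, -2.2]
opening: 0.423
clock: 14.6
eef_pos: [665.5, -134.2, 43.0]
tcp_rot: [-3.139, -0.142, 1.447]
contact_force: [-0.6, 0.6, -2.8]
opening: 0.422
clock: 14.77
eef_pos: [665.5, -134.2, 43.0]
tcp_rot: [-3.139, -0.142, 1.447]
contact_force: [-0.6, -0.5, -3.5]
opening: 0.421
clock: 14.93
eef_pos: [665.5, -134.2, 43.0]
tcp_rot: [-3.139, -0.142, 1.447]
contact_force: [-0.3, 0.1, -1.9]
opening: 0.423
[ 630.  -398.9   17.8]
from [ 665.5 -134.2   43. ] n 4 dist 8.0 rot [0. 0. 0.] clk 14.9333
   0.3 -0.0 -2.0 0.0 0.0 0.0
   0.3 -0.0 -2.0 0.0 0.0 0.0
   0.3 -0.0 -2.0 0.0 0.0 0.0
   0.3 -0.0 -2.0 0.0 0.0 0.0
```

```bash

python3 -m jog '158 0.3 0 -2 0 0 0; 158 0.3 0 -2.5 0 0 0; 158 0.3 0 -2.5 0 0 0; 158 0 0 -2 0 0 0; 158 0 0 0 0 0 0'
python3 - <<'E'
from h import *
print(jawnow())
a=optics.grab_frame("side")[:,:,::-1]; cv2.imwrite("pics/s16.png",cv2.resize(a[230:300,350:440],None,fx=8,fy=8,interpolation=cv2.INTER_CUBIC))
s=r.sense();R=Ro.from_euler("xyz",s["tcp_rot"]);d=dirv(-97.7)
plan(np.array(s["eef_pos"])-220*d,R,n=15)
E
```

```text
clock: 15.35
eef_pos: [665.3, -134.5, 52.9]
tcp_rot: [-3.138, -0.142, 1.446]
contact_force: [-0.2, -0.3, -2.3]
opening: 0.422
[ 629.8 -399.2   27.6]
from [ 665.3 -134.5   52.8] n 15 dist 220.0 rot [0. 0. 0.] clk 15.4
   14.5 0.2 2.1 0.0 0.0 0.0
   14.5 0.2 2.1 0.0 0.0 0.0
   14.5 0.2 2.1 0.0 0.0 0.0
   14.5 0.2 2.1 0.0 0.0 0.0
   14.5 0.2 2.1 0.0 0.0 0.0
   14.5 0.2 2.1 0.0 0.0 0.0
   14.5 0.2 2.1 0.0 0.0 0.0
   14.5 0.2 2.1 0.0 0.0 0.0
   14.5 0.2 2.1 0.0 0.0 0.0
   14.5 0.2 2.1 0.0 0.0 0.0
   14.5 0.2 2.1 0.0 0.0 0.0
   14.5 0.2 2.1 0.0 0.0 0.0
   14.5 0.2 2.1 0.0 0.0 0.0
   14.5 0.2 2.1 0.0 0.0 0.0
   14.5 0.2 2.1 0.0 0.0 0.0
```

View pics/s16.png

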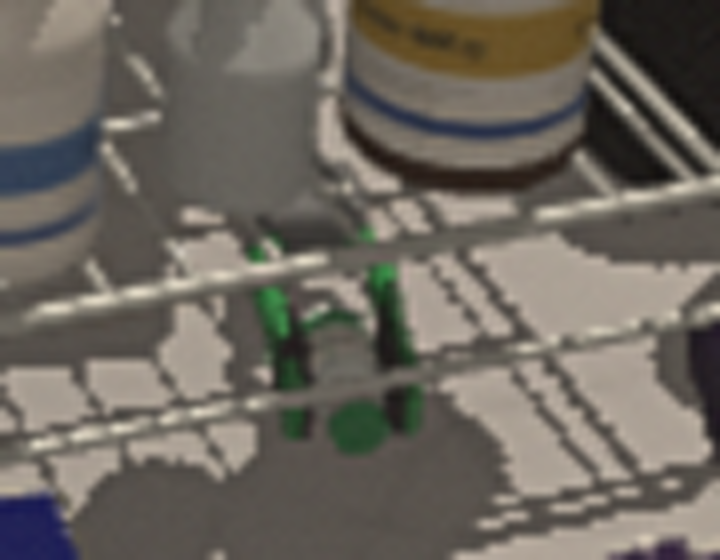

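```bash

python3 -m jog '158 5 0 0.5 0 0 0; 158 9 0 1 0 0 0; 158 11 0 1.5 0 0 0; 158 12 0 1.7 0 0 0; 158 12 0 1.7 0 0 0'
python3 -c "
from h import *
print(jawnow())"
python3 -m jog '158 12 0 1.7 0 0 0; 158 12 0 1.7 0 0 0; 158 12 0 1.7 0 0 0; 158 12 0 1.7 0 0 0; 158 12 0 1.7 0 0 0'
python3 -c "
from h import *
print(jawnow())"
```

```text
clock: 15.82
eef_pos: [671.7, -83.1, 53.4]
tcp_rot: [-3.139, -0.142, 1.444]
contact_force: [0.4, -0.0, -2.3]
opening: 0.418
[ 635.3 -347.8   28.1]
clock: 16.23
eef_pos: [679.7, -13.8, 53.3]
tcp_rot: [-3.138, -0.143, 1.446]
contact_force: [0.7, -0.1, -2.1]
opening: 0.425
[ 644.1 -278.6   27.9]
```

```bash

python3 -m jog '158 13 0 1.7 0 0 0; 158 13 0 1.7 0 0 0; 158 13 0 1.7 0 0 0; 158 13 0 1.7 0 0 0; 158 13 0 1.7 0 0 0'
python3 -m jog '158 11 0 0 0 0 0; 158 9 0 -1 0 0 0; 158 6 0 -2 0 0 0; 158 3 0 -3 0 0 0; 158 0 0 -4 0 0 0'
python3 - <<'E'
from h import *
print(jawnow())
a=optics.grab_frame("side")[:,:,::-1]; cv2.imwrite("pics/s17.png",cv2.resize(a[150:310,260:460],None,fx=3.6,fy=3.6,interpolation=cv2.INTER_CUBIC))
a=optics.grab_frame("top")[:,:,::-1]; cv2.imwrite("pics/t17.png",cv2.resize(a[100:250,240:490],None,fx=3,fy=3,interpolation=cv2.INTER_CUBIC))
E
```

```text
clock: 16.65
eef_pos: [688.5, 58.7, 54.2]
tcp_rot: [-3.138, -0.143, 1.446]
contact_force: [-0.4, -0.2, -2.9]
opening: 0.422
clock: 17.07
eef_pos: [691.9, 92.4, 68.6]
tcp_rot: [-3.137, -0.143, 1.449]
contact_force: [-0.3, 0.4, -3.5]
opening: 0.42
[ 657.1 -172.4   43.1]
```

View pics/s17.png

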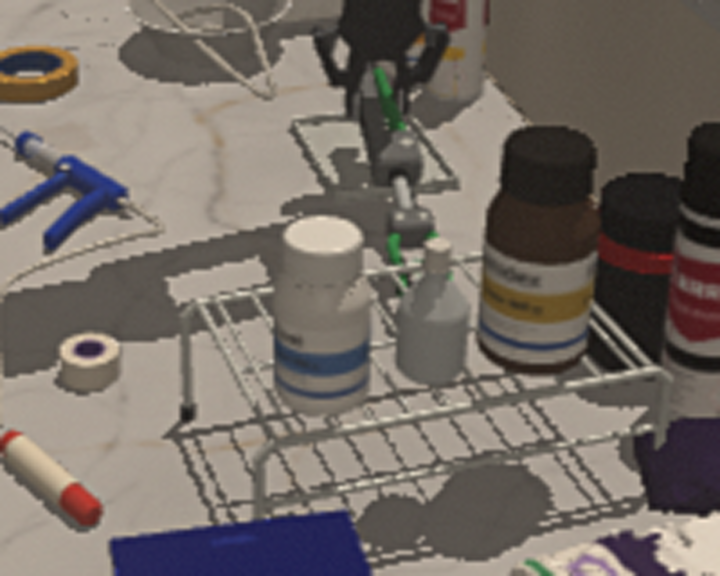

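View pics/t17.png

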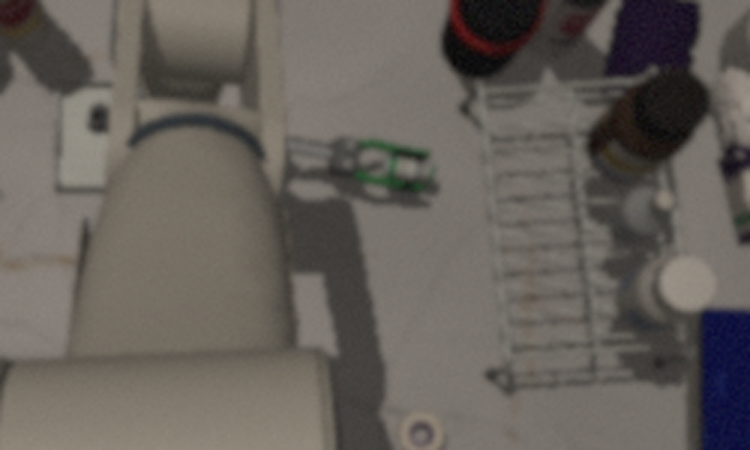

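```bash
python3 - <<'E'
from h import *
for u,v in [(195,345),(258,410),(205,445),(130,380),(70,405)]: print(onz("top",230+u/3,110+v/3,25))
R=RT(180.5,-8); t=tcp_for([713,140,75],R); print(t)
plan(t,R,n=30)
E
```

```text
[421.4  91.3  25. ]
[350.5  19.3  25. ]
[311.   77.3  25. ]
[381.1 163.   25. ]
[352.3 229.   25. ]
[445.8 140.2  99.6]
from [692.5  91.5  69.4] n 30 dist 253.2784867495699 rot [ 13.6  -0.3 -96.5] clk 17.1667
   0.7 -8.4 -0.9 0.5 -0.0 -3.2
   1.2 -8.3 -0.8 0.5 -0.0 -3.2
   1.7 -8.2 -0.8 0.5 -0.0 -3.2
   2.1 -8.1 -0.7 0.5 -0.0 -3.2
   2.6 -8.0 -0.6 0.5 -0.0 -3.2
   3.0 -7.9 -0.6 0.5 -0.0 -3.2
   3.5 -7.7 -0.5 0.5 -0.0 -3.2
   3.9 -7.5 -0.4 0.5 -0.0 -3.2
   4.3 -7.2 -0.4 0.5 -0.0 -3.2
   4.7 -7.0 -0.3 0.5 -0.0 -3.2
   5.1 -6.7 -0.3 0.5 -0.0 -3.2
   5.5 -6.4 -0.2 0.5 -0.0 -3.2
   5.8 -6.1 -0.2 0.5 -0.0 -3.2
   6.2 -5.8 -0.1 0.5 -0.0 -3.2
   6.5 -5.4 -0.1 0.5 -0.0 -3.2
   6.8 -5.1 -0.0 0.5 -0.0 -3.2
   7.0 -4.7 -0.0 0.5 -0.0 -3.2
   7.3 -4.3 0.0 0.5 -0.0 -3.2
   7.5 -3.8 0.1 0.5 -0.0 -3.2
   7.7 -3.4 0.1 0.5 -0.0 -3.2
   7.9 -3.0 0.1 0.5 -0.0 -3.2
   8.1 -2.5 0.1 0.5 -0.0 -3.2
   8.2 -2.1 0.1 0.5 -0.0 -3.2
   8.3 -1.6 0.2 0.5 -0.0 -3.2
   8.4 -1.1 0.2 0.5 -0.0 -3.2
   8.4 -0.7 0.2 0.5 -0.0 -3.2
   8.4 -0.2 0.2 0.5 -0.0 -3.2
   8.4 0.3 0.2 0.5 -0.0 -3.2
   8.4 0.8 0.2 0.5 -0.0 -3.2
   8.4 1.2 0.2 0.5 -0.0 -3.2
```

```bash

python3 -m jog '158 0.5 -3 -5 0.2 0 -1; 158 1 -5 -6 0.3 0 -2; 158 1.5 -8 -6 0.45 0 -3; 158 2 -8 -6 0.5 0 -3.2; 158 2 -8 -5 0.5 0 -3.2'
python3 -m jog '158 3 -8 -3 0.5 0 -3.2; 158 3 -8 -1 0.5 0 -3.2; 158 4 -8 -0.5 0.5 0 -3.2; 158 4 -7.5 -0.4 0.5 0 -3.2; 158 5 -7 -0.3 0.5 0 -3.2'
python3 - <<'E'
from h import *
print(jawnow())
R=RT(180.5,-8); t=tcp_for([713,140,75],R)
plan(t,R,n=21)
E
```

```text
clock: 17.58
eef_pos: [659.2, 91.8, 99.3]
tcp_rot: [-3.134, -0.144, 1.674]
contact_force: [-0.6, -0.1, -2.5]
opening: 0.422
clock: 18.0
eef_pos: [615.4, 97.0, 111.2]
tcp_rot: [-3.133, -0.145, 1.971]
contact_force: [0.7, 0.5, -2.7]
opening: 0.418
[ 717.3 -149.9   85. ]
from [615.4  97.  111.2] n 21 dist 175.40917364000038 rot [  9.2  -0.6 -66.9] clk 18.0
   4.9 -6.6 1.3 0.4 -0.0 -3.2
   5.3 -6.3 1.4 0.4 -0.0 -3.2
   5.6 -6.0 1.4 0.4 -0.0 -3.2
   5.9 -5.7 1.5 0.4 -0.0 -3.2
   6.2 -5.3 1.5 0.4 -0.0 -3.2
   6.5 -5.0 1.5 0.4 -0.0 -3.2
   6.8 -4.6 1.6 0.4 -0.0 -3.2
   7.0 -4.2 1.6 0.4 -0.0 -3.2
   7.3 -3.8 1.6 0.4 -0.0 -3.2
   7.5 -3.4 1.7 0.4 -0.0 -3.2
   7.6 -2.9 1.7 0.4 -0.0 -3.2
   7.8 -2.5 1.7 0.4 -0.0 -3.2
   7.9 -2.0 1.7 0.4 -0.0 -3.2
   8.0 -1.6 1.7 0.4 -0.0 -3.2
   8.1 -1.1 1.7 0.4 -0.0 -3.2
   8.1 -0.7 1.7 0.4 -0.0 -3.2
   8.2 -0.2 1.7 0.4 -0.0 -3.2
   8.2 0.3 1.7 0.4 -0.0 -3.2
   8.1 0.7 1.7 0.4 -0.0 -3.2
   8.1 1.2 1.7 0.4 -0.0 -3.2
   8.0 1.7 1.7 0.4 -0.0 -3.2
```

```bash

python3 -m jog '158 5 -6.5 1 0.4 0 -3.2; 158 5 -6.3 1 0.4 0 -3.2; 158 5.6 -6 1 0.4 0 -3.2; 158 6 -5.7 1 0.4 0 -3.2; 158 6 -5 1 0.4 0 -3.2'
python3 -m jog '158 6.5 -5 1 0.4 0 -3.2; 158 6.8 -4.6 1 0.4 0 -3.2; 158 7 -4.2 1 0.4 0 -3.2; 158 7.3 -3.8 1 0.4 0 -3.2; 158 7.5 -3.4 1 0.4 0 -3.2'
python3 -m jog '158 7.5 -3 1.5 0.4 0 -3.2; 158 8 -2.5 1.5 0.4 0 -3.2; 158 8 -2 1.5 0.4 0 -3.2; 158 8 -1.5 1.5 0.4 0 -3.2; 158 8 -1 1.5 0.4 0 -3.2'
python3 - <<'E'
from h import *
print(jawnow())
R=RT(180.5,-8); t=tcp_for([713,140,75],R)
plan(t,R,n=7)
E
```

```text
clock: 18.42
eef_pos: [573.3, 103.3, 112.8]
tcp_rot: [-3.141, -0.146, 2.269]
contact_force: [0.2, 0.5, -2.8]
opening: 0.42
clock: 18.83
eef_pos: [530.4, 109.1, 114.9]
tcp_rot: [3.135, -0.145, 2.566]
contact_force: [0.7, 0.0, -2.5]
opening: 0.419
clock: 19.25
eef_pos: [487.5, 115.0, 115.2]
tcp_rot: [3.129, -0.142, 2.863]
contact_force: [-0.2, -0.6, -3.2]
opening: 0.419
[743.5  38.8  90. ]
from [487.5 115.  115.2] n 7 dist 51.12472823421645 rot [  3.   -0.  -16.3] clk 19.25
   6.3 1.8 3.2 0.4 -0.0 -2.3
   6.3 2.1 3.2 0.4 -0.0 -2.3
   6.2 2.3 3.1 0.4 -0.0 -2.3
   6.1 2.6 3.1 0.4 -0.0 -2.3
   6.0 2.9 3.1 0.4 -0.0 -2.3
   5.8 3.1 3.1 0.4 -0.0 -2.3
   5.7 3.4 3.1 0.4 -0.0 -2.3
```

```bash

python3 -m jog '158 6.5 2 2 0.4 0 -2.6; 158 6.5 2 2 0.4 0 -2.5; 158 6 2.5 2 0.4 0 -2.4; 158 6 2.5 2 0.4 0 -2.2; 158 6 3 2 0.4 0 -2'
python3 -m jog '158 5 3 2 0.4 0 -1.5; 158 2 2 1 0.4 0 -0.5; 158 0 0 0 0 0 0'
python3 - <<'E'
from h import *
print(jawnow())
R=RT(180.5,-8); t=tcp_for([713,140,60],R)
plan(t,R,n=2)
a=optics.grab_frame("side")[:,:,::-1]; cv2.imwrite("pics/s18.png",cv2.resize(a[110:260,240:440],None,fx=3.8,fy=3.8,interpolation=cv2.INTER_CUBIC))
a=optics.grab_frame("top")[:,:,::-1]; cv2.imwrite("pics/t18.png",cv2.resize(a[100:220,230:350],None,fx=5,fy=5,interpolation=cv2.INTER_CUBIC))
E
```

```text
clock: 19.67
eef_pos: [456.1, 130.2, 111.9]
tcp_rot: [3.134, -0.138, 3.081]
contact_force: [0.8, 0.1, -2.7]
opening: 0.418
clock: 19.92
eef_pos: [447.3, 135.5, 110.3]
tcp_rot: [-3.139, -0.138, 3.121]
contact_force: [0.3, -0.9, -2.0]
opening: 0.421
[714.4 127.5  86.1]
from [447.3 135.5 110.3] n 2 dist 26.114978284989583 rot [ 0.1  0.1 -1.7] clk 19.9167
   -1.0 2.3 12.8 0.0 0.0 -0.8
   -1.0 2.3 12.8 0.0 0.0 -0.8
```

View pics/s18.png

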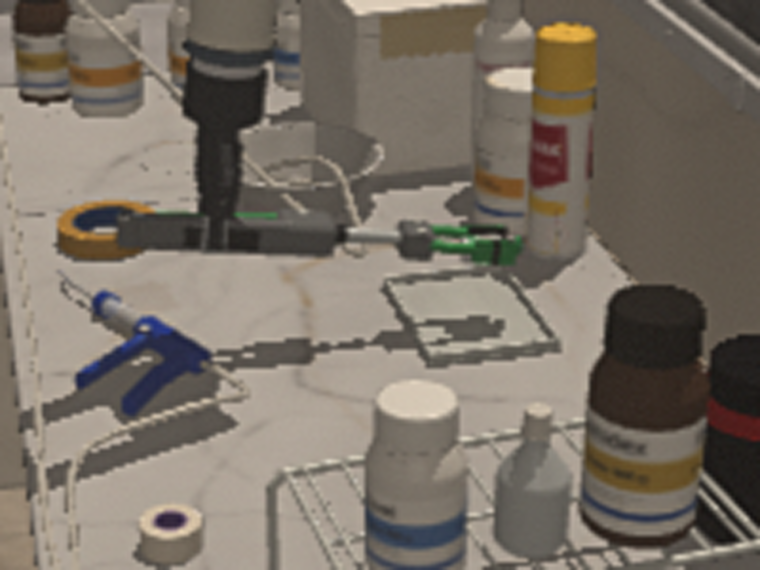

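View pics/t18.png

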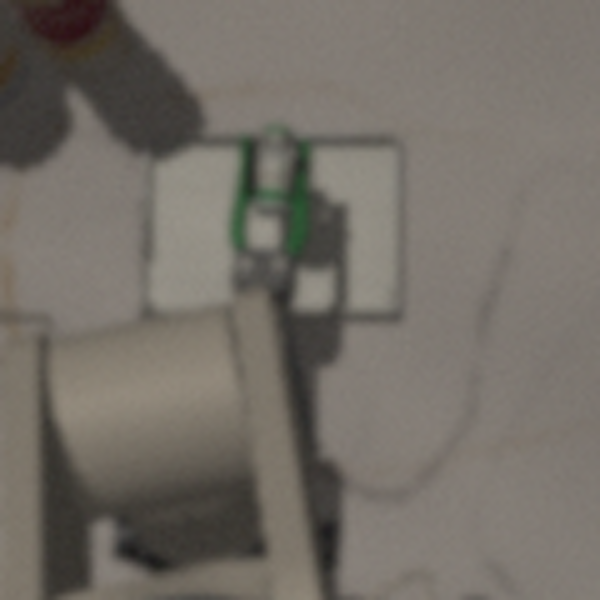

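```bash
python3 - <<'E'
from h import *
f=lambda u,v,z:onz("top",230+u/5-.4,100+v/5-.4,z)
print("cap end",f(275,130,85),"base",f(270,196,85), "tipsL",f(250,140,96),f(306,140,96))
for u,v in [(150,137),(403,137),(400,318),(147,316)]: print("tray",f(u,v,14))
E
python3 -m jog '158 0 1.5 6 0 0 -0.5; 158 0 1.5 9 0 0 -0.5; 158 0 1.5 9 0 0 -0.3; 158 0 0 4 0 0 0; 158 0 0 0 0 0 0'
python3 - <<'E'
from h import *
print(jawnow())
R=RT(180.5,-8); t=tcp_for([710,138,35],R)
plan(t,R,n=4)
E
```

```text
cap end [747.6 129.9  85. ] base [702.3 131.8  85. ] tipsL [737.  144.9  96. ] [737.5 107.9  96. ]
tray [764.1 226.3  14. ]
tray [766.3  48.2  14. ]
tray [636.6  47.4  14. ]
tray [635.5 223.3  14. ]
clock: 20.43
eef_pos: [444.8, 139.9, 79.6]
tcp_rot: [3.14, -0.137, -3.14]
contact_force: [-0.3, -0.8, -1.2]
opening: 0.419
[712.  137.9  55.7]
from [444.8 139.9  79.6] n 4 dist 20.115274811286653 rot [ 0.1  0.2 -0.4] clk 20.4333
   -0.2 -0.4 5.0 0.0 0.0 -0.1
   -0.2 -0.4 5.0 0.0 0.0 -0.1
   -0.2 -0.4 5.0 0.0 0.0 -0.1
   -0.2 -0.4 5.0 0.0 0.0 -0.1
```

```bash

python3 -m jog '158 0 0 5 0 0 0; 158 0 0 6 0 0 0; 158 0 0 6 0 0 0; 158 0 0 4 0 0 0; 158 0 0 0 0 0 0'
python3 - <<'E'
from h import *
print(jawnow())
R=RT(180.5,-8); t=tcp_for([710,138,24],R)
plan(t,R,n=4)
a=optics.grab_frame("side")[:,:,::-1]; cv2.imwrite("pics/s19.png",cv2.resize(a[160:230,310:400],None,fx=8,fy=8,interpolation=cv2.INTER_CUBIC))
E
```

```text
clock: 20.85
eef_pos: [441.2, 139.7, 55.8]
tcp_rot: [3.141, -0.138, -3.14]
contact_force: [-0.0, -0.2, -1.8]
opening: 0.425
[708.5 137.6  31.5]
from [441.2 139.7  55.8] n 4 dist 7.484450650875147 rot [ 0.1  0.1 -0.4] clk 20.85
   -0.6 -0.4 1.7 0.0 0.0 -0.1
   -0.6 -0.4 1.7 0.0 0.0 -0.1
   -0.6 -0.4 1.7 0.0 0.0 -0.1
   -0.6 -0.4 1.7 0.0 0.0 -0.1
```

View pics/s19.png

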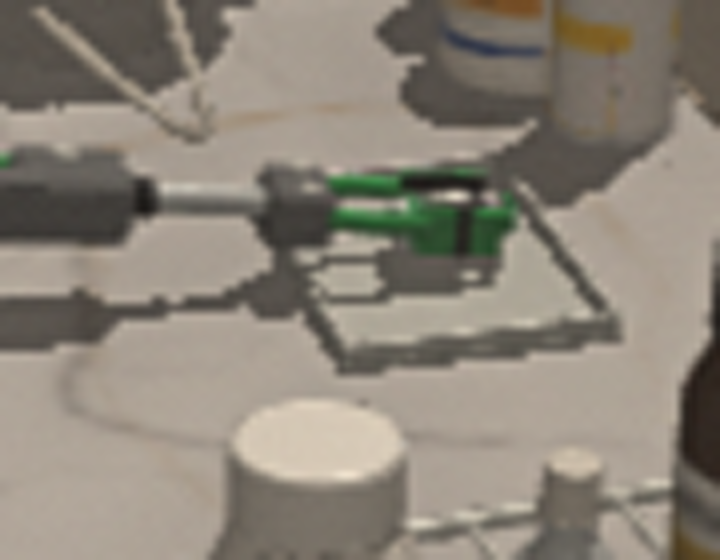

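```bash

python3 -m jog '158 -2 0 1.5 0 0 0; 158 -2 0 1.5 0 0 0; 158 -1 0 1.5 0 0 0; 158 0 0 1.5 0 0 0; 158 0 0 0 0 0 0'
python3 - <<'E'
from h import *
print(jawnow())
a=optics.grab_frame("side")[:,:,::-1]; cv2.imwrite("pics/s20.png",cv2.resize(a[160:230,310:400],None,fx=8,fy=8,interpolation=cv2.INTER_CUBIC))
E
```

```text
clock: 21.32
eef_pos: [447.0, 140.0, 49.5]
tcp_rot: [3.14, -0.136, -3.14]
contact_force: [-0.3, -0.6, -2.5]
opening: 0.418
[714.3 137.8  25.8]
```

View pics/s20.png

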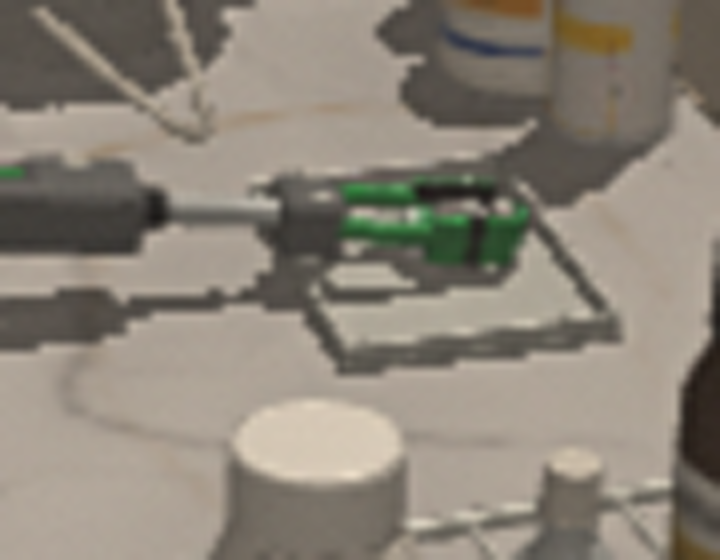

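```bash

python3 -m jog '158 0 0 1 0 0 0; 158 0 0 1 0 0 0; 158 0 0 0.7 0 0 0; 158 0 0 0 0 0 0'
python3 - <<'E'
from h import *
print(jawnow())
a=optics.grab_frame("side")[:,:,::-1]; cv2.imwrite("pics/s21.png",cv2.resize(a[160:230,310:400],None,fx=8,fy=8,interpolation=cv2.INTER_CUBIC))
E
```

```text
clock: 21.7
eef_pos: [446.8, 140.0, 46.9]
tcp_rot: [3.14, -0.136, -3.14]
contact_force: [-0.2, 0.0, -2.8]
opening: 0.417
[714.1 137.9  23.4]
```

View pics/s21.png

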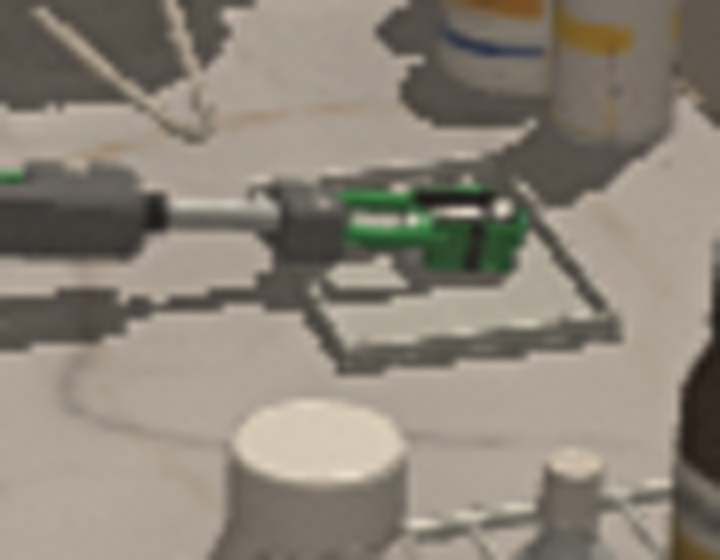

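```bash

python3 -m jog '158 0 0 0.5 0 0 0; 158 0 0 0.4 0 0 0; 158 0 0 0 0 0 0'
python3 -c "
from h import *
print(jawnow())"
python3 -m jog '158 0 0 0.5 0 0 0; 158 0 0 0 0 0 0'
python3 -c "
from h import *
print(jawnow(), r.sense()['contact_force'])"
```

```text
clock: 22.0
eef_pos: [446.7, 140.0, 46.1]
tcp_rot: [3.14, -0.135, -3.14]
contact_force: [-0.0, -0.9, -3.0]
opening: 0.421
[713.9 137.9  22.6]
clock: 22.17
eef_pos: [446.6, 140.1, 45.6]
tcp_rot: [3.14, -0.135, -3.14]
contact_force: [0.2, -0.6, -2.5]
opening: 0.414
[713.9 137.9  22.1] [ 0.2 -0.6 -2.5]
```

```bash

python3 -m jog '152 0 0 0 0 0 0; 150 0 0 0 0 0 0; 149 0 0 0 0 0 0; 148 0 0 0 0 0 0; 147 0 0 0 0 0 0' 20
python3 -m jog '146 0 0 0 0 0 0; 145 0 0 0 0 0 0; 144 0 0 0 0 0 0; 143 0 0 0 0 0 0; 142 0 0 0 0 0 0' 20
python3 -m jog '140 0 0 0 0 0 0; 138 0 0 0 0 0 0; 136 0 0 0 0 0 0; 134 0 0 0 0 0 0; 132 0 0 0 0 0 0' 20
python3 - <<'E'
from h import *
print(jawnow())
a=optics.grab_frame("side")[:,:,::-1]; cv2.imwrite("pics/s22.png",cv2.resize(a[160:230,310:400],None,fx=8,fy=8,interpolation=cv2.INTER_CUBIC))
a=optics.grab_frame("top")[:,:,::-1]; cv2.imwrite("pics/t22.png",cv2.resize(a[110:190,250:330],None,fx=7,fy=7,interpolation=cv2.INTER_CUBIC))
E
```

```text
clock: 22.58
eef_pos: [446.7, 140.1, 45.6]
tcp_rot: [3.14, -0.135, -3.14]
contact_force: [0.4, 0.6, -2.6]
opening: 0.424
clock: 23.0
eef_pos: [446.9, 140.1, 45.7]
tcp_rot: [3.14, -0.135, -3.14]
contact_force: [1.0, -0.4, -2.4]
opening: 0.445
clock: 23.42
eef_pos: [446.9, 140.2, 45.7]
tcp_rot: [3.14, -0.135, -3.14]
contact_force: [-0.4, 0.2, -2.3]
opening: 0.484
[714.2 138.   22.4]
```

View pics/s22.png

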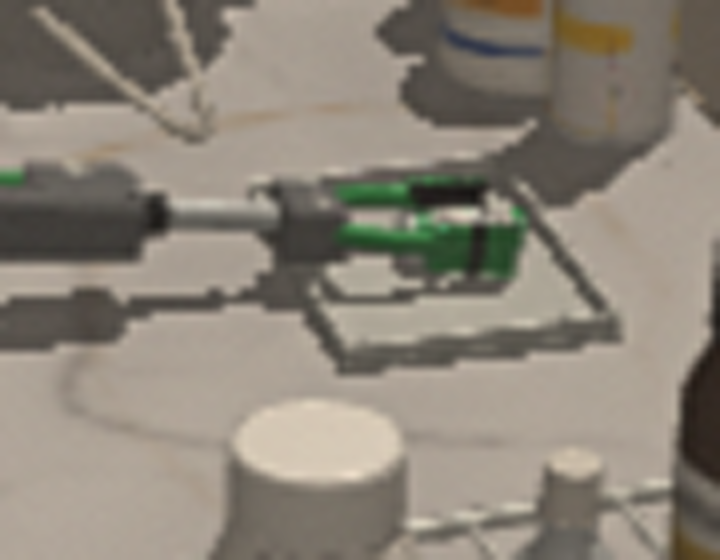

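View pics/t22.png

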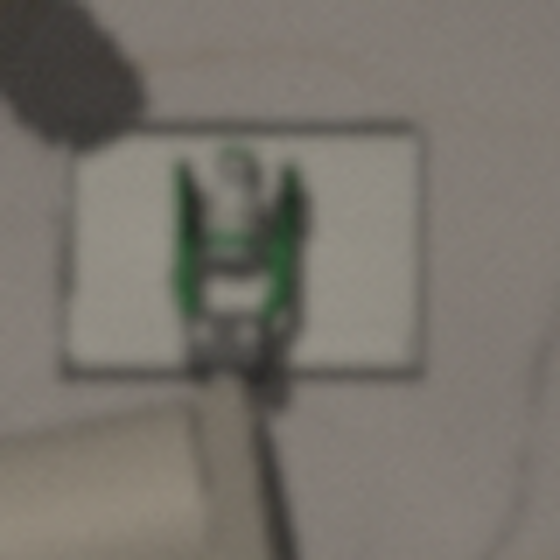

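```bash

python3 -m jog '130 0 0 0 0 0 0; 128 0 0 0 0 0 0; 126 0 0 0 0 0 0; 124 0 0 0 0 0 0; 122 0 0 0 0 0 0' 20
python3 -m jog '120 0 0 0 0 0 0; 119 0 0 0 0 0 0; 118 0 0 0 0 0 0; 118 0 0 0 0 0 0; 118 0 0 0 0 0 0' 20
python3 - <<'E'
from h import *
a=optics.grab_frame("top")[:,:,::-1]; cv2.imwrite("pics/t23.png",cv2.resize(a[110:190,250:330],None,fx=7,fy=7,interpolation=cv2.INTER_CUBIC))
E
```

```text
clock: 23.93
eef_pos: [446.9, 140.1, 45.7]
tcp_rot: [3.14, -0.135, -3.14]
contact_force: [0.6, -0.4, -1.4]
opening: 0.52
clock: 24.35
eef_pos: [447.0, 140.2, 45.7]
tcp_rot: [3.14, -0.135, -3.14]
contact_force: [0.3, -0.4, -2.1]
opening: 0.538
```

View pics/t23.png

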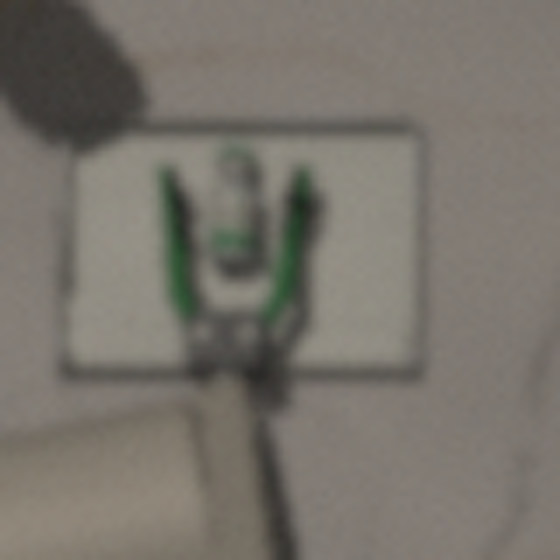

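Vial lies between the open jaws in the tray, with clearance on both sides. Raising straight up.

```bash

python3 -m jog '118 0.7 0 -4 0 0 0; 118 1 0 -7 0 0 0; 118 1.5 0 -10 0 0 0; 118 1.5 0 -12 0 0 0; 118 1.5 0 -12 0 0 0'
python3 -m jog '118 1.5 0 -12 0 0 0; 118 1.5 0 -10 0 0 0; 118 0 0 0 0 0 0'
python3 - <<'E'
from h import *
print(jawnow())
a=optics.grab_frame("side")[:,:,::-1]; cv2.imwrite("pics/s24.png",cv2.resize(a[130:230,270:400],None,fx=5.5,fy=5.5,interpolation=cv2.INTER_CUBIC))
R=RT(86,0); plan([533,150,80],R,n=30)
E
```

```text
clock: 24.82
eef_pos: [445.1, 139.5, 93.0]
tcp_rot: [3.141, -0.139, -3.14]
contact_force: [0.1, -0.4, -1.8]
opening: 0.536
clock: 25.07
eef_pos: [446.6, 140.0, 120.9]
tcp_rot: [3.14, -0.134, -3.14]
contact_force: [0.5, -0.0, -1.1]
opening: 0.538
[713.9 137.9  97.7]
from [446.5 139.9 120.1] n 30 dist 95.92226048362662 rot [-6.2 -6.  93.9] clk 25.1167
   -3.0 0.3 0.9 -0.2 -0.2 3.1
   -3.0 0.5 1.0 -0.2 -0.2 3.1
   -3.0 0.7 1.0 -0.2 -0.2 3.1
   -2.9 0.8 1.0 -0.2 -0.2 3.1
   -2.9 1.0 1.0 -0.2 -0.2 3.1
   -2.8 1.1 1.0 -0.2 -0.2 3.1
   -2.8 1.3 1.0 -0.2 -0.2 3.1
   -2.7 1.4 1.0 -0.2 -0.2 3.1
   -2.6 1.6 1.0 -0.2 -0.2 3.1
   -2.5 1.7 1.1 -0.2 -0.2 3.1
   -2.4 1.8 1.1 -0.2 -0.2 3.1
   -2.3 1.9 1.1 -0.2 -0.2 3.1
   -2.2 2.1 1.1 -0.2 -0.2 3.1
   -2.1 2.2 1.1 -0.2 -0.2 3.1
   -1.9 2.3 1.1 -0.2 -0.2 3.1
   -1.8 2.4 1.2 -0.2 -0.2 3.1
   -1.7 2.5 1.2 -0.2 -0.2 3.1
   -1.5 2.5 1.2 -0.2 -0.2 3.1
   -1.4 2.6 1.2 -0.2 -0.2 3.1
   -1.2 2.7 1.2 -0.2 -0.2 3.1
   -1.1 2.7 1.2 -0.2 -0.2 3.1
   -0.9 2.8 1.2 -0.2 -0.2 3.1
   -0.8 2.8 1.3 -0.2 -0.2 3.1
   -0.6 2.9 1.3 -0.2 -0.2 3.1
   -0.4 2.9 1.3 -0.2 -0.2 3.1
   -0.3 2.9 1.3 -0.2 -0.2 3.1
   -0.1 2.9 1.3 -0.2 -0.2 3.1
   0.0 2.9 1.3 -0.2 -0.2 3.1
   0.2 2.9 1.3 -0.2 -0.2 3.1
   0.4 2.9 1.3 -0.2 -0.2 3.1
```

View pics/s24.png

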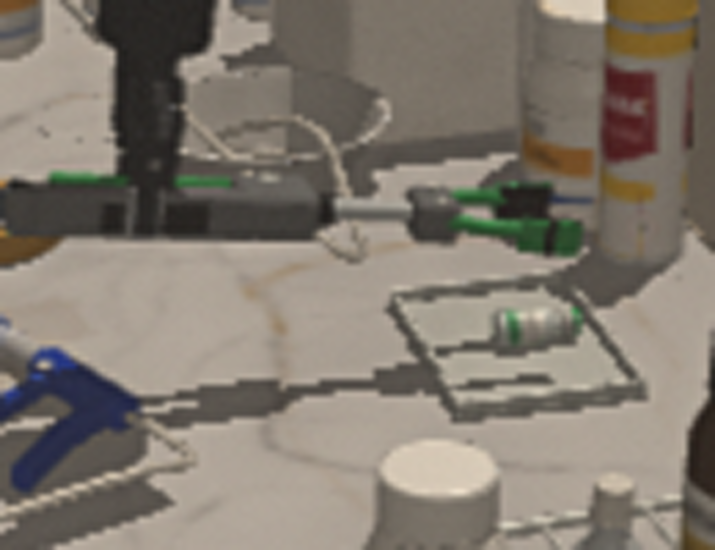

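```bash

python3 -m jog '118 -5 0.5 0 -0.3 0 2; 118 -5 1 0 -0.5 0 4; 118 -5 1.5 0 -0.8 0 5.5; 118 -5 2 0 -0.8 0 5.8; 118 -5 2.5 0 -0.8 0 5.8'
python3 -m jog '118 -4.5 3 0 -0.8 0 5.8; 118 -4 3 0 -0.8 0 5.8; 118 -4 4 0 -0.8 0 5.8; 118 -3.5 4 0 -0.8 0 5.8; 118 -3 4.5 0 -0.8 0 5.8'
python3 - <<'E'
from h import *
print(jawnow())
R=RT(86,0); plan([533,150,80],R,n=10)
E
```

```text
clock: 25.53
eef_pos: [471.0, 144.2, 115.9]
tcp_rot: [3.14, -0.137, 2.724]
contact_force: [0.0, -0.8, -2.6]
opening: 0.535
clock: 25.95
eef_pos: [496.8, 147.5, 110.1]
tcp_rot: [-3.138, -0.14, 2.186]
contact_force: [-0.3, 0.3, -2.6]
opening: 0.539
[648.9 -72.1  85.4]
from [496.8 147.5 110.1] n 10 dist 47.21287990689929 rot [-2.9 -7.6 39.2] clk 25.95
   -2.3 3.1 2.7 -0.3 -0.8 3.9
   -2.0 3.2 2.8 -0.3 -0.8 3.9
   -1.8 3.4 2.8 -0.3 -0.8 3.9
   -1.5 3.5 2.8 -0.3 -0.8 3.9
   -1.2 3.5 2.9 -0.3 -0.8 3.9
   -0.9 3.6 2.9 -0.3 -0.8 3.9
   -0.7 3.6 2.9 -0.3 -0.8 3.9
   -0.4 3.7 3.0 -0.3 -0.8 3.9
   -0.1 3.7 3.0 -0.3 -0.8 3.9
   0.2 3.6 3.0 -0.3 -0.8 3.9
```

```bash

python3 -m jog '118 -2 3 2.5 -0.3 -0.8 4; 118 -2 3 2.5 -0.3 -0.8 4; 118 -2 3.5 2.5 -0.3 -0.8 4; 118 -1.5 3.5 2.5 -0.3 -0.8 4; 118 -1 3.5 2.5 -0.3 -0.8 4'
python3 -m jog '118 -1 3.5 2.5 -0.3 -0.8 4; 118 -0.5 3.5 2.5 -0.3 -0.8 4; 118 -0.5 3.5 2.5 -0.3 -0.8 4; 118 0 3.5 2.5 -0.3 -0.8 3; 118 0 0 0 0 0 0'
python3 - <<'E'
from h import *
R=RT(86,0); plan([533,150,8],R,n=4)
a=optics.grab_frame("side")[:,:,::-1]; cv2.imwrite("pics/s25.png",cv2.resize(a[130:260,250:400],None,fx=5,fy=4.5,interpolation=cv2.INTER_CUBIC))
E
```

```text
clock: 26.37
eef_pos: [513.9, 147.0, 93.3]
tcp_rot: [-3.124, -0.064, 1.813]
contact_force: [-0.0, -0.3, -1.8]
opening: 0.54
clock: 26.78
eef_pos: [526.1, 146.8, 79.0]
tcp_rot: [-3.132, 0.0, 1.534]
contact_force: [-0.5, 0.3, -2.1]
opening: 0.536
from [526.1 146.8  79. ] n 4 dist 71.42845566941564 rot [-0.5  0.   1.9] clk 26.7833
   0.9 1.9 17.7 -0.1 0.0 0.5
   0.9 1.8 17.7 -0.1 0.0 0.5
   0.9 1.8 17.7 -0.1 0.0 0.5
   0.9 1.7 17.8 -0.1 0.0 0.5
```

View pics/s25.png

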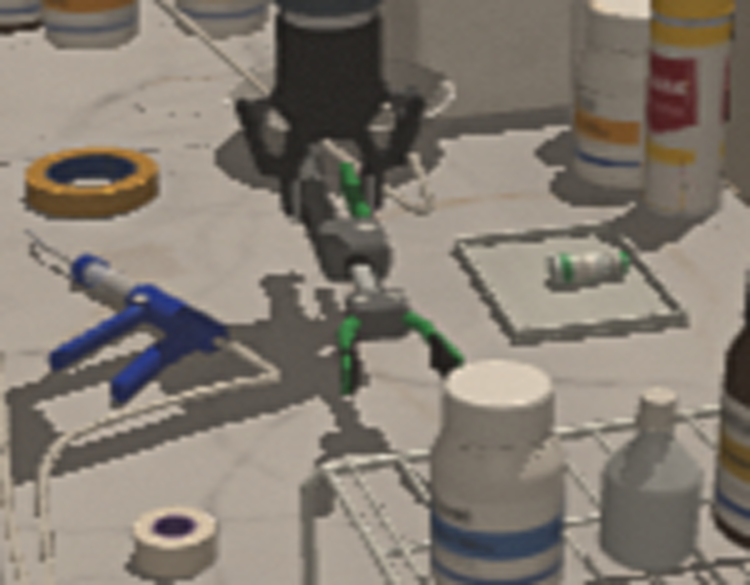

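```bash

python3 -m jog '118 0 2 17 0 0 0.5; 118 0 1.5 17 -0.1 0 0.5; 118 0 1 15 -0.1 0 0.5; 118 0 1 10 0 0 0.2; 118 0 0 3 0 0 0'
python3 -m jog '118 0 0 2 0 0 0; 118 0 0 0 0 0 0'
```

```text
clock: 27.25
eef_pos: [530.6, 146.6, 15.6]
tcp_rot: [-3.135, -0.003, 1.517]
contact_force: [0.0, 0.1, -2.7]
opening: 0.534
clock: 27.42
eef_pos: [529.7, 146.3, 12.8]
tcp_rot: [-3.133, -0.003, 1.519]
contact_force: [0.1, -0.1, -2.4]
opening: 0.535
```

```bash

python3 -m jog '118 0 0 3 -0.3 0 0; 118 0 0 3 0 0 0; 118 0 0 2 0 0 0; 118 0 0 0 0 0 0'
python3 -m jog '118 0 0 1 0 0 0; 118 0 0 1 0 0 0; 118 0 0 0 0 0 0'
```

```text
clock: 27.75
eef_pos: [530.9, 146.6, 6.0]
tcp_rot: [-3.141, -0.004, 1.52]
contact_force: [0.8, -0.2, -1.4]
opening: 0.537
clock: 28.0
eef_pos: [531.3, 146.8, 4.5]
tcp_rot: [3.141, -0.004, 1.521]
contact_force: [0.5, 1.1, -2.1]
opening: 0.537
```

```bash

python3 -m jog '118 0 0 1.2 0 0 0; 118 0 0 1 0 0 0; 118 0 0 0 0 0 0'
python3 -m jog '118 0 0 1 0 0 0; 118 0 0 0 0 0 0'
```

```text
clock: 28.25
eef_pos: [531.6, 146.9, 2.3]
tcp_rot: [3.14, -0.004, 1.521]
contact_force: [-0.5, 0.2, -2.3]
opening: 0.535
clock: 28.42
eef_pos: [531.7, 146.9, 1.3]
tcp_rot: [3.14, -0.004, 1.521]
contact_force: [0.4, 0.9, -1.6]
opening: 0.54
```

```bash

python3 -m jog '118 0 0 0.7 0 0 0; 116 0 0 0 0 0 0; 114 0 0 0 0 0 0; 111 0 0 0 0 0 0; 108 0 0 0 0 0 0'
python3 -m jog '104 0 0 0 0 0 0; 95 0 0 0 0 0 0; 75 0 0 0 0 0 0; 40 0 0 0 0 0 0; 0 0 0 0 0 0 0'
python3 -m jog '0 0 0 0 0 0 0; 0 0 0 -5 0 0 0; 0 0 0 -12 0 0 0; 0 0 0 -25 0 0 0; 0 0 0 -35 0 0 0'
python3 -m jog '0 0 0 -35 0 0 0; 0 0 0 -35 0 0 0; 0 0 0 -35 0 0 0; 0 0 0 -20 0 0 0; 0 0 0 0 0 0 0'
python3 - <<'E'
from h import *
for n in ("side","top","wrist"):
    a=optics.grab_frame(n)[:,:,::-1]
    if n=="side": a=cv2.resize(a[150:310,240:440],None,fx=3.7,fy=3.7,interpolation=cv2.INTER_CUBIC)
    cv2.imwrite(f"pics/{n}_f.png",a)
E
```

```text
clock: 28.83
eef_pos: [532.0, 147.0, 1.2]
tcp_rot: [3.14, -0.004, 1.521]
contact_force: [-0.8, 0.3, -2.7]
opening: 0.577
clock: 29.25
eef_pos: [532.4, 147.1, 1.4]
tcp_rot: [3.139, -0.005, 1.521]
contact_force: [-0.3, -0.0, -0.6]
opening: 0.955
clock: 29.67
eef_pos: [527.7, 145.5, 76.3]
tcp_rot: [-3.133, -0.001, 1.521]
contact_force: [0.2, -0.2, -0.6]
opening: 1.001
clock: 30.08
eef_pos: [529.9, 145.6, 218.6]
tcp_rot: [3.14, -0.004, 1.521]
contact_force: [1.3, 0.2, -0.1]
opening: 1.001
```

View pics/side_f.png

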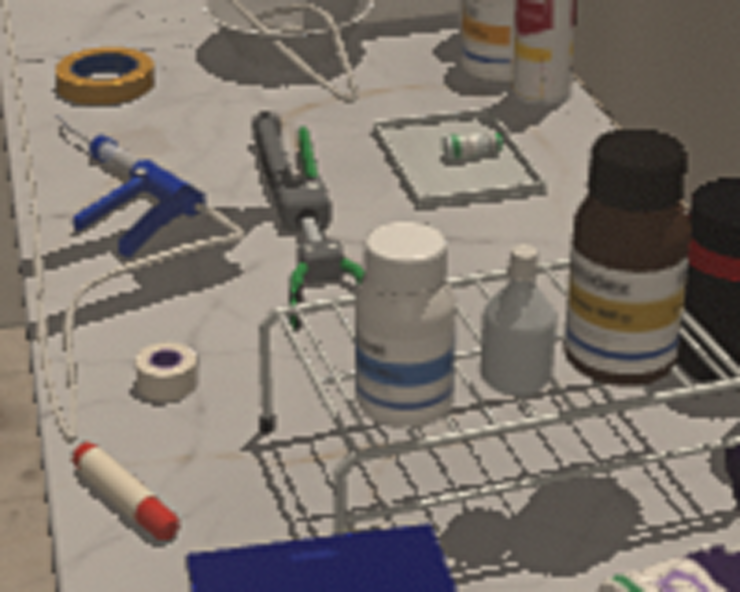

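View pics/wrist_f.png

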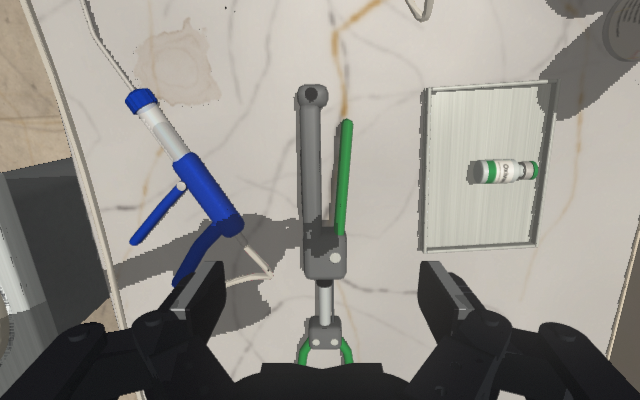

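```bash
python3 -c "
from rig import ticket
print(ticket.sign_off())"
```

```text
the job is handed in; nothing more can be done
None
```

The vial is in the tray, the reacher is lying flat on the bare worktop with its trigger released, and I handed the job in at about 30 s of the 67 s allowed. No verdict came back.

**What I did:**
- **Grip on the vial:** I gripped the reacher by its handle, tipped the jaws down about 8° and slid them around the vial under the riser. I closed the trigger in small steps until the fingers stalled, then set the grip to 23 N.
- **Moving it:** I lifted the vial about 10 mm, drew it straight out, turned it over the tray and lowered it to the floor. I then opened the jaws slowly and raised the reacher straight up.
- **Putting the reacher back:** I laid it down close to where it started.

**Last checks (side and wrist pictures):**
- **Vial:** It lies flat on the tray floor. From the jaw position when I let go, its middle is about 14 mm from the tray's centre.
- **Reacher:** It lies flat, with the lever out and the jaws open, clear of the tray and the vial.
- **Everything else:** The riser, jars, crayon, plaster roll and tape look undisturbed.

**What failed or disagreed:**
- **Grip force:** The 9 N carry force had no effect, and the fingers squeezed the trigger partway on the first grasp. I let go, regripped lower on the handle and held the jaws open by finger position instead.
- **Vial length:** My early two-camera estimate gave 53 mm against the stated 58 mm. A second wrist view agreed on its position and direction.
- **Forces on the glass:** I could not measure these directly. The wrist force showed no jump when the vial was set down.

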